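# Sort two saw arbors' parts after a blade change

### The job

After the blade change the parts of the saw's large and small arbor lie mixed up on the table, with the spanner lying across the two spacer collars. Lift the spanner straight off without dragging the collars and lay it in its wooden rest, and sort the rings: the large set goes on the thick spindle and the small set on the thin one, on each the flange below, flat on the wooden base with its hub up, and its collar on top of the hub. Lower the machined parts all the way, do not drop them, and leave the push block and the test piece where they are.

Things in the scene. Friction and masses are not known exactly. Their poses are not given: they have to be found in the camera images.
- spanner: Flat steel combination spanner, 224 mm long, along its y: ring end at +y (9 mm thick, 30 wide), open jaw at -y (6 thick, 39 wide). Origin under the middle of the shank, z up. Grip the shank near the origin across x; for the fingers it is 10 to 30 mm wide and 6 thick there. Starts level on the two collars, underside 16 mm above the table, its middle over the gap between them. 0.16 kg.
- flange_large: Large steel arbor flange: disc 66 mm diameter, 10 mm thick, with a hub 44 mm diameter and 14 mm high on top of it (24 mm in all), four small pin holes in the disc, 30 mm bore right through. Origin at the centre of the underside of the disc, z up along the bore. Starts flat on the table, hub up; grip it by the hub. About 0.27 kg.
- flange_small: Small steel arbor flange: disc 52 mm diameter, 10 mm thick, hub 34 mm diameter and 14 mm high on top (24 mm in all), two small pin holes in the disc, 20 mm bore right through. Origin at the centre of the underside of the disc, z up along the bore. Starts flat on the table, hub up; grip it by the hub. About 0.16 kg.
- collar_large: Large steel spacer collar: plain ring, 46 mm outside, 30 mm bore, 16 mm high. Origin at the centre of its underside, z up along the bore. Starts flat on the table under one half of the spanner, 110 mm from the other collar. About 0.12 kg.
- collar_small: Small steel spacer collar: plain ring, 34 mm outside, 20 mm bore, 16 mm high. Origin at the centre of its underside, z up along the bore. Starts flat on the table under the other half of the spanner. About 0.07 kg.
- stand_large: Thick storage spindle, fixed: round wooden base 92 mm diameter, 12 mm high, with an upright steel spindle 22 mm diameter in its middle. The spindle's straight part ends 62 mm above the table; above it a tapered nose narrows to 8 mm at 74 mm. Origin at the centre of the underside of the base, z up.
- stand_small: Thin storage spindle, fixed: round wooden base 72 mm diameter, 12 mm high, with an upright steel spindle 12 mm diameter in its middle. The spindle's straight part ends 62 mm above the table; above it a tapered nose narrows to 4 mm at 74 mm. Origin at the centre of the underside of the base, z up.
- rest: Wooden spanner rest, fixed: plank 84 (x) by 170 mm (y), 10 high, with two cross saddles at y = -60 and +60 mm, 16 wide. Their floors are 26 mm above the table; horns to 41 mm leave 53 mm between them across x. The spanner lies on both saddles along y, its middle over the rest's middle; the fingers have room between the saddles. Origin: centre of the underside, z up.
- push_block: Bystander: wooden push block 140 x 60 x 30 mm lying near the robot at the right. Origin at the centre of its underside.
- test_piece: Bystander: block of laminated wood with a grey face on top, 60 x 60 x 40 mm, at the left edge of the table. Origin at the centre of its underside.
There are look-alikes about, which are no part of the job. What is shaped like the stand_large but white is not meant.

How it is judged:
By the outcome, as a careful person would: the job done as asked, in the order asked, and still so for the second after the job is handed in, with the robot touching nothing.
It also fails if it takes over 128 s, if anything falls off the work surface, if the arm or the gripper's body presses on something with over 40 N, if the wrist force passes 120 N, or if a joint passes its speed limit or range.

### The arm

A 6-joint arm with a two-finger parallel gripper is mounted at the origin on the work surface; the furniture and walls round the work are solid. World frame = base frame: x ahead of the robot, y to its left, z up, the work surface at z = 0. Lengths are in m, angles in rad, forces in N, time in s.
With the tool pointing down it reaches from about 0.325 to 0.775 m from the base axis. Payload 5.5 kg.
Tool frame: the origin (TCP) lies at the very end of the fingers, on their centre line; the grasp point (between the pads) lies 19 mm behind it; z points along the fingers, y is the line along which they close (so a half turn about z gives the same grasp; the last joint's range is limited). The gripper opens to 85 mm and grips with 20 to 120 N. Pads are 22 mm wide; open, the fingers measure 114 mm over their backs; the gripper's body (76 mm by 85 mm) begins 54 mm behind the grasp point. The pads swing forward as they close: fully open they stand 13 mm farther back than shut.
Start: joints at [-1.2, 0.091, 1.231, -0, 1.82, -0.057], TCP at [0.249, -0.546, 0.231] pointing down, gripper open.
Joint ranges: [-2.87, 2.87], [-0.86, 2.18], [0.17, 2.46], [-1.51, 4.65], [0.06, 2.69], [-2.65, 2.65]. Speed limits (rad/s): [2.57, 2.57, 3.01, 3.14, 3.14, 3.14].

### API

Orientations are given as a rotation vector (axis times angle).
In Python, from cell import robot gives the robot as it stands. The module is installed in compiled form; this text tells all that it offers.
- The arm moves only by the tool play_rows, never from a script. Its argument "commands" is a list of rows, each a list of 3 entries, a list of its own where there are three numbers: the turn, a rotation vector about the tool's x, y, z in rad, then the shift along the tool's x, y, z in m, then the opening, from 0 (shut) to 1 (fully open). In form: [[[rx, ry, rz], [x, y, z], grip], ...]. A call has 1 to 8 rows; each row shifts and turns the commanded pose from where the row before left it, along the tool's axes as they then stand; what a row does not reach is not made up. A row lasts 1/8 s, in which the tool goes at most 62.5 mm and 10.7 degrees, less where a joint would pass 70% of its speed; a pose out of reach is approached as far as the arm can. A call with a gripper value outside its range is refused whole. The fingers move at their own pace and stop on an object; the grip force is fixed at half the most. Time passes only in rows, so rows that do not move let the fingers close. It gives the time, the measured TCP pose, the force, the opening and the grip force at its end, in the units of the state.
- robot.observe(): the state, without advancing time (a new reading comes with each control period).
- robot.grab_frame(name): name is "scene" or "top" or "wrist"; returns the picture (384x512x3 uint8, red, green, blue); there is no depth.
- robot.camera_info(name): a dict with "mtx" (3x3 intrinsics, pixels), "k1" (the pictures are not rectified: a ray, as slopes to the right and down, at radius r is drawn at 1 + k1 r^2 times it, then the intrinsics apply), "origin" and "rotation" of the camera in the world. Camera axes: x right, y down, z forward; pixel columns grow to the right and rows downward; lengths in m; the calibration is good to about 2 mm. A picture is of the moment at which its call begins: read the wrist's pose just before it. camera_info takes no time and is no camera call; for the wrist camera it gives the pose at the moment of the call.
- robot.job_done(): hands the job in; it is judged then, once.
The state is a dict: "clock": time; "joint_positions": joint angles; "dq": joint speeds; "joint_torque": joint torques, N m; "tool_pos": TCP position; "eef_rot": TCP orientation; "wrist_force": force on the tool from outside, world axes, zero at the start; "ft_torque": the same for the moment, N m; "opening": finger opening in m; "gripper_force": force on a finger pad.
Only numpy, scipy, OpenCV 4.12 (cv2) and the standard library are available. Lean on these libraries where they do the work, as an engineer would, in place of code of your own. Each camera call takes 0.05 s, during which the arm holds its last target. There are 200 camera calls.

## Working session

There is one attempt and no reset: what is moved stays moved. The work goes in short steps, Python scripts to look and compute and a tool call to move; the robot and the scene stay as the last step left them, time stands still between calls to the robot, and variables do not carry over. Pictures are saved under pics/ and viewed, at most 14 in all, crops included, and the job is handed in when it is done.

Besides the shell and the picture viewer there is one more tool, called after "Call:" as name(argument=value, ...), one argument or row to a line, values as JSON. play_rows: Moves the arm, as the interface text tells. Its arguments: {"type":"object","properties":{"commands":{"type":"array","items":{"type":"array"}}},"required":["commands"]}

```bash
mkdir -p pics; cat > h.py <<'E'
import numpy as np, cv2
from cell import robot
from scipy.spatial.transform import Rotation as R
def snap(n,f):
    ci=robot.camera_info(n); im=robot.grab_frame(n); cv2.imwrite('pics/'+f+'.png',cv2.cvtColor(im,cv2.COLOR_RGB2BGR)); return im,ci
def ray(ci,u,v):
    K=np.array(ci['mtx']); d=np.array([(u-K[0,2])/K[0,0],(v-K[1,2])/K[1,1]]); p=d.copy()
    for _ in range(30): p=d/(1+ci['k1']*(p@p))
    return np.array(ci['origin']),np.array(ci['rotation'])@np.array([p[0],p[1],1])
def pt(ci,u,v,z):
    o,d=ray(ci,u,v); return (o+d*(z-o[2])/d[2]).round(4)
def proj(ci,P):
    p=np.array(ci['rotation']).T@(np.array(P)-np.array(ci['origin'])); s=p[:2]/p[2]; s=s*(1+ci['k1']*(s@s)); K=np.array(ci['mtx'])
    return (K[:2,:2]@s+K[:2,2]).round(1)
E
python3 - <<'E'
from h import *
for n in('scene','top'):
    im,ci=snap(n,n+'0'); print(n,ci)
    cv2.imwrite('pics/%s0b.png'%n,cv2.cvtColor(cv2.resize(im,(800,600),interpolation=cv2.INTER_CUBIC),cv2.COLOR_RGB2BGR))
print(robot.observe())
E
```

```text
scene {'mtx': array([[392.24437586,   0.        , 254.15600022],
       [  0.        , 392.24437586, 195.06893473],
       [  0.        ,   0.        ,   1.        ]]), 'k1': 0.0016281142311663967, 'origin': array([-0.05047898,  1.17092967,  0.86310223]), 'rotation': array([-0.60759633,  2.53960457, -1.36196271])}
top {'mtx': array([[354.85696505,   0.        , 254.4255739 ],
       [  0.        , 354.85696505, 193.84935632],
       [  0.        ,   0.        ,   1.        ]]), 'k1': 0.00250997024544811, 'origin': array([0.41335661, 0.10017578, 1.1117977 ]), 'rotation': array([-2.23609519,  2.17601742, -0.03037228])}
{'clock': 0.1, 'joint_positions': array([-1.19973169e+00,  9.17970467e-02,  1.23179516e+00, -1.37050304e-05,
        1.81978693e+00, -5.67200716e-02]), 'dq': array([-0.00158495, -0.00222721, -0.00199393,  0.00090194, -0.00282659,
        0.00091437]), 'joint_torque': array([ 2.78267158e-03, -4.60216963e+01, -4.19217288e+01,  4.96825066e-05,
        1.06774017e-02,  2.68546393e-05]), 'tool_pos': array([ 0.24880395, -0.54570069,  0.23023909]), 'eef_rot': array([-3.06828124e+00, -6.66471377e-01,  4.59598434e-04]), 'wrist_force': array([-0.28549849, -0.44841768, -0.18611246]), 'ft_torque': array([0.01899658, 0.00592053, 0.03835913]), 'gripper_force': 0.0, 'opening': 0.08560205095579551}
```

View pics/top0b.png

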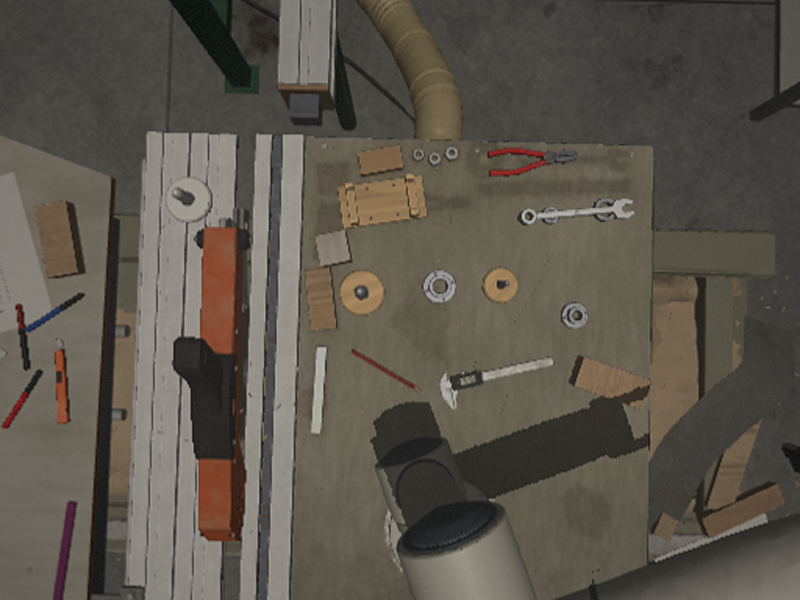

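View pics/scene0b.png

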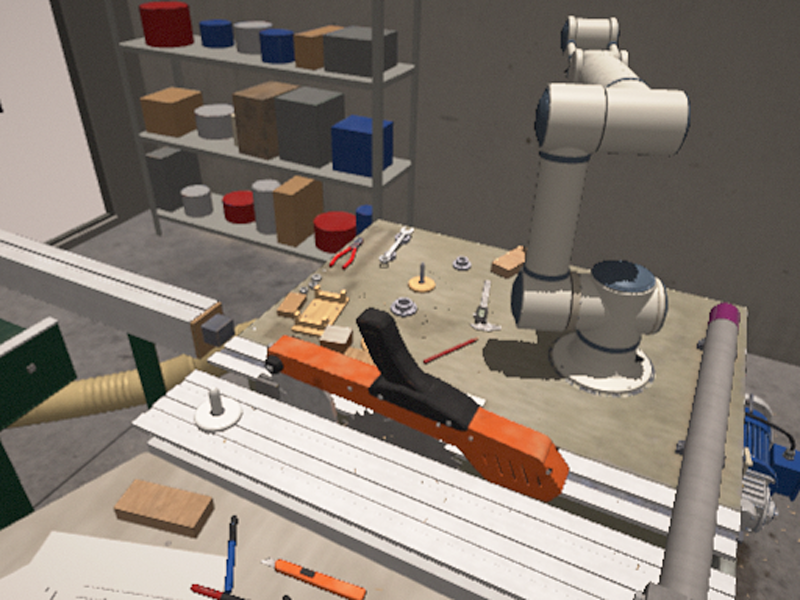

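The top view shows the rest at about (382,200), the stands at (362,292) and (500,285), the flanges at (438,287) and (574,315), and the spanner from (527,216) to (622,208) with collars under it. The white look-alike is off on the left. I'll work out rough positions and crop in closer.

```bash
sed -i "s/ci=robot.camera_info(n); im/ci=robot.camera_info(n); ci['rotation']=R.from_rotvec(ci['rotation']).as_matrix(); im/" h.py
python3 - <<'E'
from h import *
im=cv2.imread('pics/top0.png')
ci=robot.camera_info('top'); ci['rotation']=R.from_rotvec(ci['rotation']).as_matrix()
s=1.5625
for n,u,v,z in [('ring',527,216,.02),('jaw',622,208,.02),('c1',550,214,.008),('c2',603,209,.008),('rest',382,200,.02),('SL',362,293,.012),('SS',500,285,.012),('FL',438,287,.01),('FS',574,315,.01)]: print(n,pt(ci,u/s,v/s,z))
c=im[85:275,190:420]; cv2.imwrite('pics/c.png',cv2.resize(c,(690,570),interpolation=cv2.INTER_CUBIC))
o=robot.observe(); print(R.from_rotvec(o['eef_rot']).as_matrix().round(3))
w=robot.camera_info('wrist'); print(w); T=R.from_rotvec(o['eef_rot']).as_matrix(); print(T.T@(w['origin']-o['tool_pos']), T.T@R.from_rotvec(w['rotation']).as_matrix())
E
```

```text
ring [ 0.6237 -0.1493  0.02  ]
jaw [ 0.6446 -0.3367  0.02  ]
c1 [ 0.6312 -0.1979  0.008 ]
c2 [ 0.6441 -0.3036  0.008 ]
rest [0.6478 0.1384 0.02  ]
SL [0.4628 0.1731 0.012 ]
SS [ 0.4861 -0.1004  0.012 ]
FL [0.4789 0.0225 0.01  ]
FS [ 0.4306 -0.2489  0.01  ]
[[ 0.91   0.415 -0.001]
 [ 0.415 -0.91   0.002]
 [ 0.    -0.002 -1.   ]]
{'mtx': array([[298.11897832,   0.        , 254.52052273],
       [  0.        , 298.11897832, 188.34998327],
       [  0.        ,   0.        ,   1.        ]]), 'k1': -0.037539766897172845, 'origin': array([ 0.3145998 , -0.5157064 ,  0.37217129]), 'rotation': array([ 2.43377513, -1.5650467 , -0.22754265])}
[ 0.0723226  -0.00024909 -0.14192562] [[-2.10302981e-04 -9.59409290e-01 -2.82017321e-01]
 [ 9.99999972e-01 -1.70053357e-04 -1.67196130e-04]
 [ 1.12451528e-04 -2.82017348e-01  9.59409299e-01]]
```

View pics/c.png

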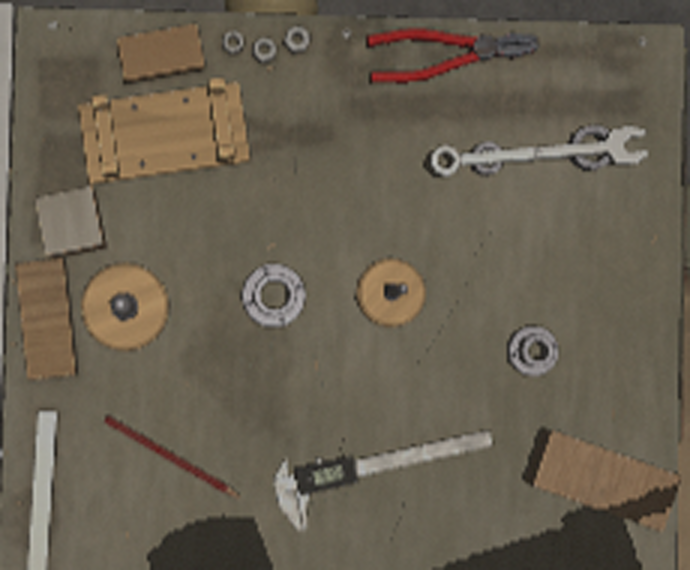

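The enlarged crop shows the small collar under the ring half (487,158) and the large one under the jaw half (592,147). The push block is at the lower right. Next I'll hover over the spanner with the camera side towards +y.

Call:
play_rows(
  commands=[
    [[0,0,0],[0.058,-0.013,0],1],
    [[0,0,0],[0.058,-0.013,0],1],
    [[0,0,0],[0.058,-0.013,0],1],
    [[0,0,0],[0.058,-0.013,0],1],
    [[0,0,0],[0.058,-0.013,0],1],
    [[0,0,0],[0.058,-0.013,0],1],
    [[0,0,0],[0.058,-0.013,0],1],
    [[0,0,0],[0.058,-0.013,0],1],
  ],
)

```text
clock: 1.1
tool_pos: [0.6292, -0.2574, 0.2307]
eef_rot: [-3.07, -0.667, 0.001]
wrist_force: [0.7, 0.1, -0.2]
opening: 0.0857
gripper_force: 0.0
```

Call:
play_rows(
  commands=[
    [[0,0,-0.18],[0,0,0],1],
    [[0,0,-0.18],[0,0,0],1],
    [[0,0,-0.18],[0,0,0],1],
    [[0,0,-0.18],[0,0,0],1],
    [[0,0,-0.18],[0,0,0],1],
    [[0,0,-0.18],[0,0,0],1],
    [[0,0,-0.18],[0,0,0],1],
    [[0,0,0],[0,0,0],1],
  ],
)

```text
clock: 2.1
tool_pos: [0.6278, -0.2587, 0.2305]
eef_rot: [-2.089, -2.345, 0.001]
wrist_force: [-0.4, 0.8, 0.2]
opening: 0.0849
gripper_force: 0.0
```

```bash
cat >> h.py <<'E'
def to(P,yaw=None):
    o=robot.observe(); T=R.from_rotvec(o['eef_rot']).as_matrix(); 
    print('t',o['clock'],'pos',o['tool_pos'].round(4),'yaw',np.degrees(np.arctan2(T[1,0],T[0,0])).round(2),'zax',T[:,2].round(4),'open',round(o['opening'],4),'F',o['wrist_force'].round(1),'q6',o['joint_positions'][5].round(2))
    if yaw is not None:
        w=np.radians(yaw); D=np.array([[np.cos(w),np.sin(w),0],[np.sin(w),-np.cos(w),0],[0,0,-1]])
        print('turn',R.from_matrix(T.T@D).as_rotvec().round(4)); 
    if P is not None: print('shift now-axes',(T.T@(np.array(P)-o['tool_pos'])).round(4), 'after turn', (D.T@(np.array(P)-o['tool_pos'])).round(4) if yaw is not None else '')
E
python3 - <<'E'
from h import *
im,ci=snap('wrist','w1')
to((.638,-.251,.2),96.4); print(ci['origin'])
cv2.imwrite('pics/w1b.png',cv2.resize(cv2.imread('pics/w1.png'),(800,600),interpolation=cv2.INTER_CUBIC))
E
```

```text
t 2.15 pos [ 0.6279 -0.2588  0.2307] yaw 96.49 zax [-9.e-04  4.e-04 -1.e+00] open 0.0855 F [-0.8 -0.2 -0.5] q6 -0.55
turn [-0.0008 -0.0005  0.0016]
shift now-axes [0.0065 0.011  0.0307] after turn [0.0066 0.0109 0.0307]
[ 0.61994717 -0.18699687  0.3725272 ]
```

View pics/w1b.png

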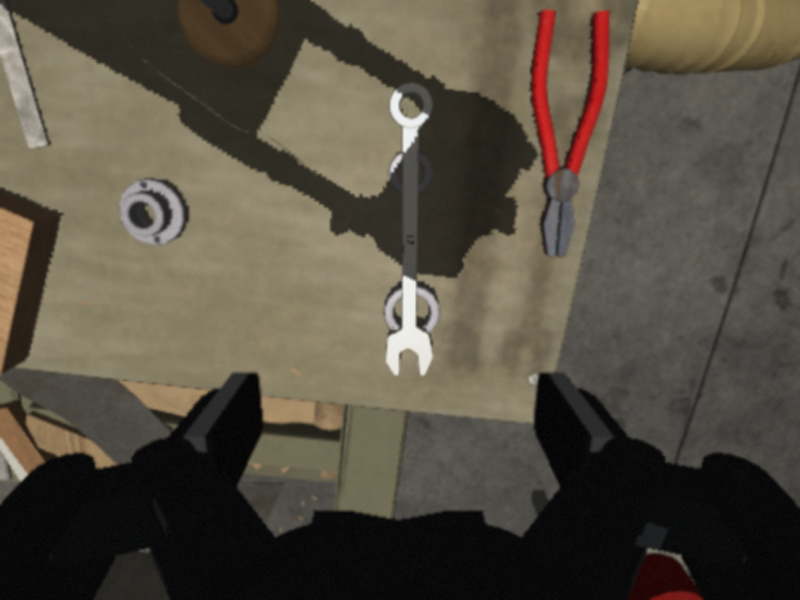

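The wrist view shows the ring centre at (410,105), a mark at mid-shank (410,240), the jaw tip at (409,373), the small collar at about (410,171), the large collar at about (412,308) and the small flange at about (152,211).

```bash
cat >> h.py <<'E'
def oldci(n,pos,rot,base):  # wrist cam pose from a TCP pose
    pass
E
python3 - <<'E'
from h import *
ci=robot.camera_info('wrist'); ci['rotation']=R.from_rotvec(ci['rotation']).as_matrix()
s=1.5625
r=pt(ci,410/s,105/s,.025); j=pt(ci,409/s,373/s,.022); m=pt(ci,410/s,240/s,.022)
print(r,j,m,np.linalg.norm(r-j),np.degrees(np.arctan2(*(r-j)[[1,0]])))
a=pt(ci,410/s,171/s,.016);b=pt(ci,412/s,308/s,.016); print(a,b,(a+b)/2,np.linalg.norm(a-b))
print('FS',pt(ci,147/s,212/s,.024),pt(ci,154/s,211/s,.010))
E
```

```text
[ 0.6246 -0.1505  0.025 ] [ 0.6486 -0.3557  0.022 ] [ 0.6361 -0.2457  0.022 ] 0.20662052173005468 96.67095267425384
[ 0.6302 -0.1953  0.016 ] [ 0.6447 -0.3013  0.016 ] [ 0.63745 -0.2483   0.016  ] 0.10698714876096103
FS [ 0.4375 -0.2461  0.024 ] [ 0.4357 -0.2471  0.01  ]
```

Call:
play_rows(
  commands=[
    [[0,0,-0.004],[0.011,0.0095,0.03],0.5],
    [[0,0,0],[0,0,0.04],0.5],
    [[0,0,0],[0,0,0.04],0.5],
    [[0,0,0],[0,0,0.04],0.5],
    [[0,0,0],[0,0,0],0.5],
  ],
)

```text
clock: 2.78
tool_pos: [0.6337, -0.2457, 0.0762]
eef_rot: [-2.081, -2.342, 0.004]
wrist_force: [-0.1, 0.4, -0.1]
opening: 0.0424
gripper_force: 0.0
```

```bash
python3 - <<'E'
from h import *
im,ci=snap('wrist','w2')
to((.6365,-.247,.006),96.7)
cv2.imwrite('pics/w2b.png',cv2.resize(cv2.imread('pics/w2.png'),(800,600),interpolation=cv2.INTER_CUBIC))
E
```

```text
t 2.825 pos [ 0.6352 -0.2463  0.0797] yaw 96.81 zax [-0.0035  0.0016 -1.    ] open 0.0427 F [-0.2 -0.8  0.3] q6 -0.54
turn [-0.0033 -0.002   0.0019]
shift now-axes [-0.001   0.0015  0.0737] after turn [-0.0008  0.0013  0.0737]
```

View pics/w2b.png

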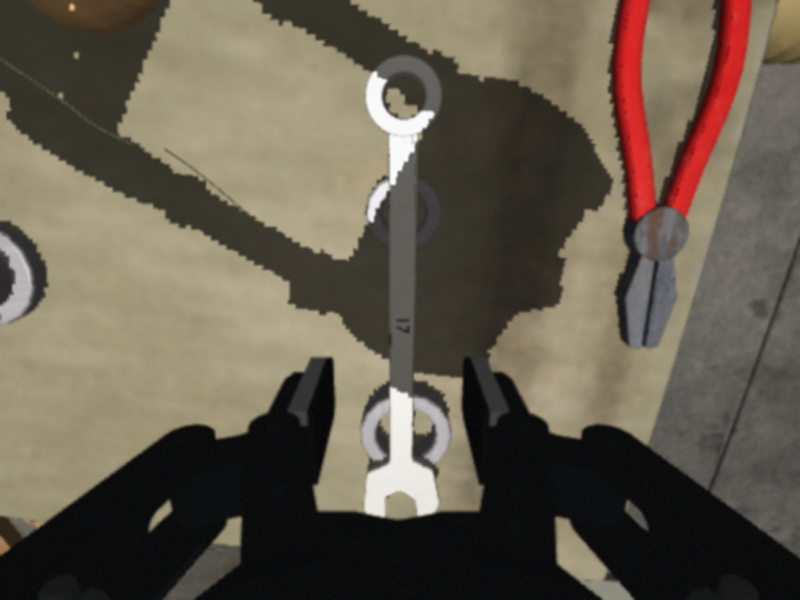

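Finger mid-column is 398.5 and the shank is at 402, about 1.5 mm off towards +tool y. The mark is at (402,325). I'll check again once the arm has settled.

```bash
python3 - <<'E'
from h import *
im,ci=snap('wrist','w3')
s=1.5625
for n,u,v,z in [('ring',403,95,.025),('mark',402,325,.022),('jaw',400,517,.022),('cs',403,213,.016),('cl',406,431,.016)]: print(n,pt(ci,u/s,v/s,z))
to((.6368,-.247,.006),96.7)
g=cv2.cvtColor(im,cv2.COLOR_RGB2GRAY).astype(int)
for r in (150,170,185,215): print(r,g[r,238:278])
E
```

```text
ring [ 0.6261 -0.1506  0.025 ]
mark [ 0.6374 -0.2471  0.022 ]
jaw [ 0.6494 -0.3536  0.022 ]
cs [ 0.6319 -0.1974  0.016 ]
cl [ 0.6466 -0.3055  0.016 ]
t 2.875 pos [ 0.6363 -0.2469  0.0823] yaw 96.84 zax [ 4.e-04 -2.e-04 -1.e+00] open 0.0423 F [ 0.4 -0.3  1. ] q6 -0.54
turn [0.0004 0.0002 0.0024]
shift now-axes [-0.0002  0.0004  0.0763] after turn [-0.0002  0.0005  0.0763]
150 [54 56 60 61 62 64 63 62 67 81 90 93 95 94 94 94 94 93 95 95 95 95 95 92
 91 80 69 64 63 64 64 62 61 60 58 55 55 54 54 53]
170 [54 55 54 56 56 55 56 55 62 80 91 94 95 95 94 93 93 94 94 93 92 93 94 91
 84 68 57 56 54 54 56 55 54 57 56 55 54 54 55 53]
185 [57 57 57 58 59 59 57 57 64 80 90 92 93 92 92 93 93 93 93 93 93 94 93 91
 83 64 55 55 57 56 55 53 52 53 52 53 52 53 53 53]
215 [57 57 57 56 57 57 57 55 53 47 66 85 91 92 92 91 92 93 92 93 92 91 90 83
 66 56 55 54 55 54 56 56 55 55 55 55 55 54 56 53]
```

The shank is now centred between the fingers to better than 0.5 mm. Descend, close and check.

Call:
play_rows(
  commands=[
    [[0,0,0],[0,0,0.03],0.5],
    [[0,0,0],[0,0,0.03],0.5],
    [[0,0,0],[0,0,0.015],0.5],
    [[0,0,0],[0,0,0],0.5],
    [[0,0,0],[0,0,0],0],
    [[0,0,0],[0,0,0],0],
    [[0,0,0],[0,0,0],0],
    [[0,0,0],[0,0,0],0],
  ],
)

```text
clock: 3.88
tool_pos: [0.6373, -0.2473, 0.0089]
eef_rot: [2.081, 2.349, 0.002]
wrist_force: [-0.4, 0.4, 6.0]
opening: 0.0227
gripper_force: 58.7
```

```bash
python3 - <<'E'
from h import *
to((.6368,-.247,.006),96.7); o=robot.observe(); print(o['gripper_force'],o['ft_torque'])
# rest estimate from the top view (crop coords /3 + offset)
ci=robot.camera_info('top'); ci['rotation']=R.from_rotvec(ci['rotation']).as_matrix()
for n,u,v,z in [('saddleL',103,138,.041),('saddleR',228,121,.041)]: print(n,pt(ci,190+u/3,85+v/3,z))
E
```

```text
t 3.875 pos [ 0.6373 -0.2473  0.0089] yaw 96.93 zax [ 0.0036 -0.0017 -1.    ] open 0.0227 F [-0.4  0.4  6. ] q6 -0.54
turn [0.0034 0.0021 0.004 ]
shift now-axes [ 0.0004 -0.0005  0.0029] after turn [ 0.0004 -0.0005  0.0029]
58.74261460150592 [ 0.01938257  0.15242099 -0.03652462]
saddleL [0.6325 0.1985 0.041 ]
saddleR [0.6532 0.0725 0.041 ]
```

It holds with 59 N. Now lift straight up and check.

Call:
play_rows(
  commands=[
    [[0,0,0],[0,0,-0.01],0],
    [[0,0,0],[0,0,-0.02],0],
    [[0,0,0],[0,0,-0.04],0],
    [[0,0,0],[0,0,-0.05],0],
    [[0,0,0],[0,0,-0.03],0],
    [[0,0,0],[0,0,0],0],
  ],
)

```text
clock: 4.62
tool_pos: [0.6376, -0.2474, 0.1616]
eef_rot: [2.078, 2.346, 0.004]
wrist_force: [0.4, -0.4, -1.2]
opening: 0.0228
gripper_force: 58.8
```

```bash
python3 - <<'E'
from h import *
im,ci=snap('wrist','w4')
to((.643,.1355,.156),97.7)
cv2.imwrite('pics/w4b.png',cv2.resize(cv2.imread('pics/w4.png'),(800,600),interpolation=cv2.INTER_CUBIC))
E
```

```text
t 4.675 pos [ 0.6367 -0.247   0.1582] yaw 96.93 zax [ 0.003  -0.0013 -1.    ] open 0.0224 F [-0.4 -0.1 -2.3] q6 -0.54
turn [ 0.0028  0.0017 -0.0134]
shift now-axes [0.379  0.0525 0.0017] after turn [0.3782 0.0575 0.0022]
```

View pics/w4b.png

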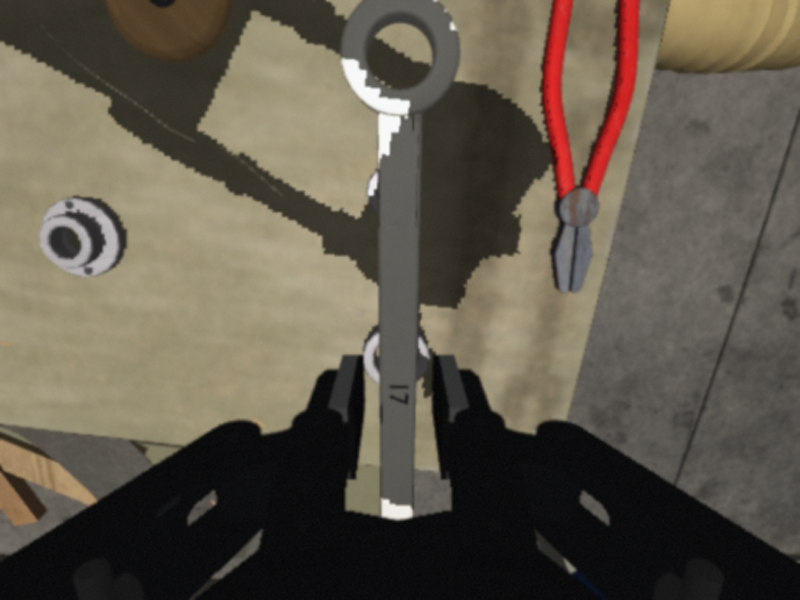

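Spanner held straight and the collars have stayed put. Move towards the rest and look.

Call:
play_rows(
  commands=[
    [[0,0,0],[0.03,0.005,0],0],
    [[0,0,0],[0.05,0.008,0],0],
    [[0,0,0],[0.055,0.008,0],0],
    [[0,0,0],[0.055,0.008,0],0],
    [[0,0,0],[0.05,0.008,0],0],
    [[0,0,0],[0.04,0.008,0],0],
    [[0,0,-0.006],[0.02,0.006,0],0],
    [[0,0,-0.007],[0,0,0],0],
  ],
)

```text
clock: 5.68
tool_pos: [0.6501, 0.058, 0.1544]
eef_rot: [-2.064, -2.366, 0.003]
wrist_force: [0.1, -0.4, -1.7]
opening: 0.0228
gripper_force: 58.9
```

```bash
python3 - <<'E'
from h import *
im,ci=snap('wrist','w5'); im,ci=snap('wrist','w5')
to((.643,.1355,.156),97.7)
cv2.imwrite('pics/w5b.png',cv2.resize(cv2.imread('pics/w5.png'),(800,600),interpolation=cv2.INTER_CUBIC))
E
```

```text
t 5.775 pos [0.6503 0.0559 0.1552] yaw 97.64 zax [-1.6e-03 -9.0e-04 -1.0e+00] open 0.0229 F [ 0.  -0.4 -1.6] q6 -0.1
turn [-0.0017  0.0007 -0.001 ]
shift now-axes [ 0.0799  0.0033 -0.0008] after turn [ 0.0798  0.0034 -0.0008]
```

View pics/w5b.png

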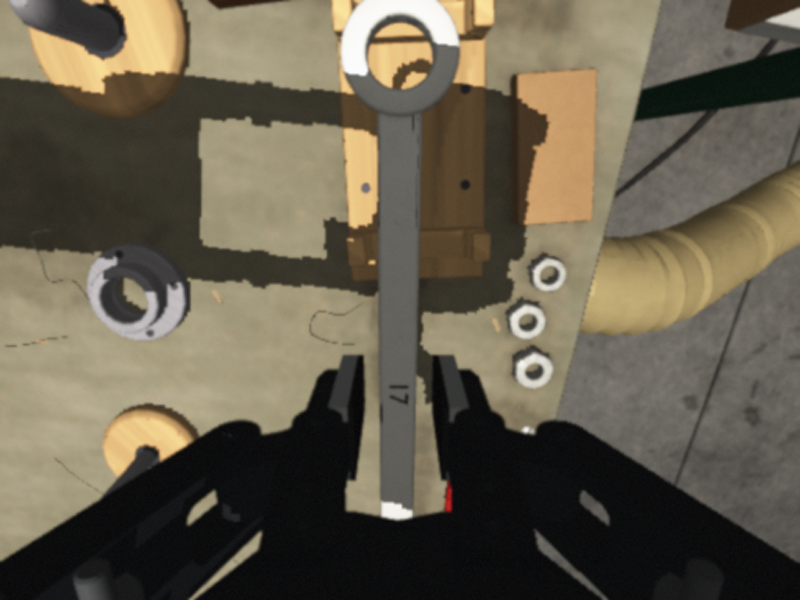

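Rest seen ahead: near plank corners (351,278)/(483,274), plank side edges (343,100)/(485,100), near horns' outer edges 347/491, screws (366,188)/(465,185). Large flange is at (138,293).

```bash
python3 - <<'E'
from h import *
ci=robot.camera_info('wrist'); ci['rotation']=R.from_rotvec(ci['rotation']).as_matrix()
s=1.5625; q=lambda u,v,z: pt(ci,u/s,v/s,z)
for n,a,b in [('plank near',q(351,278,.005),q(483,274,.005)),('plank100',q(343,100,.01),q(485,100,.01)),('plank200',q(347,205,.01),q(485,205,.01)),('horn',q(347,247,.041),q(491,247,.041)),('hornfar',q(333,15,.041),q(494,15,.041)),('screws',q(366,188,.01),q(465,185,.01)),('screwsfar',q(0,0,.01),q(465,88,.01))]: print(n,a,b,(a+b)/2,np.linalg.norm(a-b).round(4),np.degrees(np.arctan2(*(b-a)[[1,0]])).round(1))
print('FL',q(128,291,.024),q(138,293,.01),'SLbase',q(107,25,.012),'SSbase',q(149,447,.012))
to(None)
E
```

```text
plank near [0.621  0.0491 0.005 ] [0.7053 0.0631 0.005 ] [0.66315 0.0561  0.005  ] 0.0855 9.4
plank100 [0.6055 0.1551 0.01  ] [0.6866 0.1661 0.01  ] [0.64605 0.1606  0.01   ] 0.0818 7.7
plank200 [0.6141 0.0958 0.01  ] [0.6975 0.107  0.01  ] [0.6558 0.1014 0.01  ] 0.0841 7.6
horn [0.6194 0.0762 0.041 ] [0.699  0.0869 0.041 ] [0.6592  0.08155 0.041  ] 0.0803 7.7
hornfar [0.6004 0.1909 0.041 ] [0.6791 0.2015 0.041 ] [0.63975 0.1962  0.041  ] 0.0794 7.7
screws [0.6244 0.1074 0.01  ] [0.6833 0.1171 0.01  ] [0.65385 0.11225 0.01   ] 0.0597 9.4
screwsfar [0.4069 0.1854 0.01  ] [0.6741 0.1708 0.01  ] [0.5405 0.1781 0.01  ] 0.2676 -3.1
FL [0.4861 0.0277 0.024 ] [0.4848 0.0221 0.01  ] SLbase [0.4702 0.1782 0.012 ] SSbase [ 0.4901 -0.093   0.012 ]
t 5.775 pos [0.6503 0.0559 0.1552] yaw 97.64 zax [-1.6e-03 -9.0e-04 -1.0e+00] open 0.0229 F [ 0.  -0.4 -1.6] q6 -0.1
```

Call:
play_rows(
  commands=[
    [[0,0,-0.031],[0.03,0.005,0],0],
    [[0,0,0],[0.04,0.0076,0],0],
    [[0,0,0],[0.0127,0,0.02],0],
    [[0,0,0],[0,0,0.04],0],
    [[0,0,0],[0,0,0.04],0],
    [[0,0,0],[0,0,0.018],0],
    [[0,0,0],[0,0,0],0],
  ],
)

```text
clock: 6.65
tool_pos: [0.6493, 0.1395, 0.0361]
eef_rot: [-2.031, -2.394, 0.005]
wrist_force: [-0.2, -0.4, -1.1]
opening: 0.0228
gripper_force: 58.9
```

```bash
python3 - <<'E'
from h import *
im,ci=snap('wrist','w6')
to((.6493,.1395,.0189),99.4)
cv2.imwrite('pics/w6b.png',cv2.resize(cv2.imread('pics/w6.png'),(800,600),interpolation=cv2.INTER_CUBIC))
E
```

```text
t 6.7 pos [0.6504 0.1399 0.0384] yaw 99.4 zax [-3.e-04 -3.e-04 -1.e+00] open 0.0225 F [ 0.3  0.5 -0.6] q6 -0.0
turn [-0.0003  0.0003 -0.0001]
shift now-axes [-0.0002 -0.0012  0.0195] after turn [-0.0002 -0.0012  0.0195]
```

View pics/w6b.png

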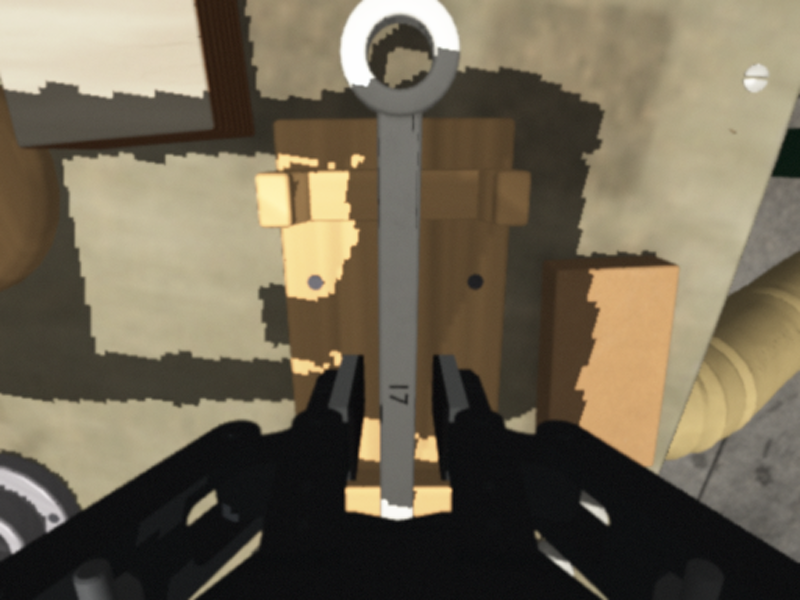

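The spanner is centred between the horns (mid 394 against 399) and parallel. Lower gently, then release.

Call:
play_rows(
  commands=[
    [[0,0,0],[0,-0.001,0.008],0],
    [[0,0,0],[0,0,0.005],0],
    [[0,0,0],[0,0,0.002],0],
    [[0,0,0],[0,0,0.002],0],
    [[0,0,0],[0,0,0.001],0],
    [[0,0,0],[0,0,0],0],
    [[0,0,0],[0,0,0],0],
  ],
)

```text
clock: 7.58
tool_pos: [0.6494, 0.1407, 0.0204]
eef_rot: [2.031, 2.397, 0.0]
wrist_force: [0.6, 0.5, -1.9]
opening: 0.0226
gripper_force: 58.9
```

Call:
play_rows(
  commands=[
    [[0,0,0],[0,0,0.001],0],
    [[0,0,0],[0,0,0.001],0],
    [[0,0,0],[0,0,0],0],
    [[0,0,0],[0,0,0],0],
  ],
)

```text
clock: 8.07
tool_pos: [0.6495, 0.1406, 0.019]
eef_rot: [2.031, 2.397, 0.001]
wrist_force: [-2.5, -1.0, 4.3]
opening: 0.0227
gripper_force: 59.5
```

Call:
play_rows(
  commands=[
    [[0,0,0],[0,0,0],0.5],
    [[0,0,0],[0,0,0],0.5],
    [[0,0,0],[0,0,0],0.5],
    [[0,0,0],[0,0,-0.02],0.5],
    [[0,0,0],[0,0,-0.05],0.7],
    [[0,0,0],[0,0,-0.05],0.9],
    [[0,0,0],[-0.04,-0.04,0],1],
    [[0,0,0],[-0.04,-0.04,0],1],
  ],
)

```text
clock: 9.07
tool_pos: [0.5837, 0.0479, 0.1412]
eef_rot: [2.027, 2.396, 0.004]
wrist_force: [0.0, -1.6, 0.4]
opening: 0.0855
gripper_force: 0.0
```

```bash
python3 - <<'E'
from h import *
im,ci=snap('wrist','w7')
to((.486,.028,.12),90)
E
```

```text
t 9.125 pos [0.5797 0.0426 0.1397] yaw 99.3 zax [-0.0015 -0.0041 -1.    ] open 0.0858 F [ 3.  -2.8  0.2] q6 -0.15
turn [-0.0018  0.0039  0.1624]
shift now-axes [ 0.0008 -0.0947  0.0199] after turn [-0.0146 -0.0937  0.0197]
```

Call:
play_rows(
  commands=[
    [[0,0,0.162],[0,0,0],1],
    [[0,0,0],[-0.0145,-0.047,0],1],
    [[0,0,0],[0,-0.047,0.01],1],
    [[0,0,0],[0,0,0],1],
    [[0,0,0],[0,0,0],1],
  ],
)

```text
clock: 9.75
tool_pos: [0.4905, 0.0338, 0.1302]
eef_rot: [2.216, 2.223, 0.004]
wrist_force: [-0.5, -0.4, -0.0]
opening: 0.0856
gripper_force: 0.0
```

```bash
python3 - <<'E'
from h import *
im,ci=snap('wrist','w8')
to((.486,.028,.12),90)
t,c2=snap('top','t8')
a=cv2.resize(cv2.imread('pics/w8.png'),(800,600),interpolation=cv2.INTER_CUBIC)
cv2.imwrite('pics/w8b.png',a)
E
```

```text
t 9.8 pos [0.4909 0.0339 0.1301] yaw 90.18 zax [ 0.0033  0.     -1.    ] open 0.0855 F [0.5 0.1 0.2] q6 -0.0
turn [0.0033 0.     0.0031]
shift now-axes [-0.0058 -0.005   0.0101] after turn [-0.0059 -0.0049  0.0101]
```

View pics/w8b.png

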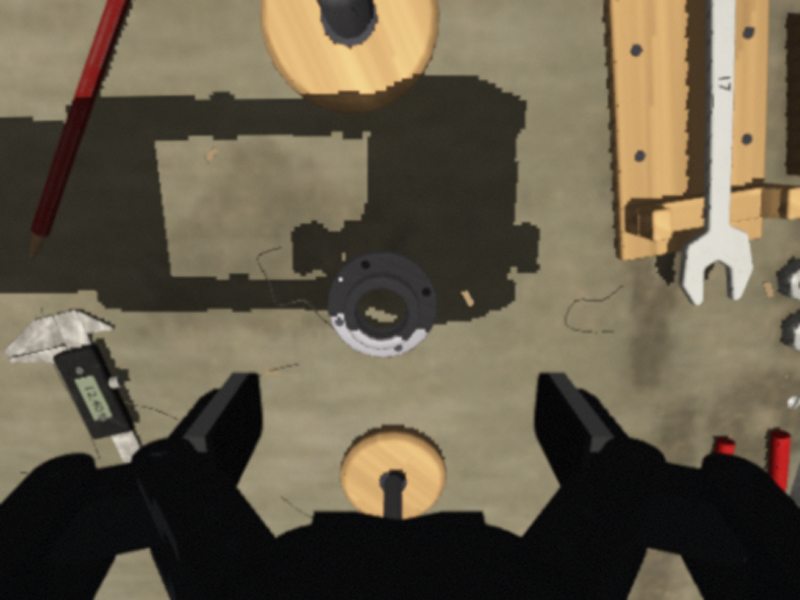

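The spanner lies properly in the rest. Large flange disc: columns 327–438, rows 251–357. Large base: columns 262–438. Small base: columns 341–446.

```bash
cat >> h.py <<'E'
from scipy.optimize import least_squares
def circ(ci,uv,r,z,g):
    """fit centre of a circle (radius r at height z) to boundary pixels"""
    P=np.array([pt(ci,*p,z)[:2] for p in uv]); f=least_squares(lambda c:np.hypot(*(P-c).T)-r,g)
    return f.x.round(4),(f.fun*1000).round(1)
E
python3 - <<'E'
from h import *
ci=robot.camera_info('wrist'); ci['rotation']=R.from_rotvec(ci['rotation']).as_matrix()
S=lambda L:[(u/1.5625,v/1.5625) for u,v in L]
print('FL',circ(ci,S([(327,303),(438,303),(382,251),(382,357)]),.033,.01,[.48,.03]))
print('SL',circ(ci,S([(262,20),(438,20),(271,60),(430,60),(302,91)]),.046,.012,[.46,.17]))
print('SS',circ(ci,S([(341,475),(446,475),(393,430),(356,443),(430,443)]),.036,.012,[.48,-.1]))
im=cv2.cvtColor(cv2.imread('pics/w8.png'),cv2.COLOR_BGR2RGB)
print(im[194,203:290].sum(1))
t,c=snap('top','t9'); 
to((.486,.028,.12),90)
E
```

```text
FL (array([0.4828, 0.022 ]), array([-0.3, -0.3, -0.2, -0.2]))
SL (array([0.4674, 0.1774]), array([-1.6, -1.7,  0.7,  0.5, -0.4]))
SS (array([ 0.4892, -0.097 ]), array([-1.3, -1.2,  0.4, -0.1, -0.3]))
[118 117 115 113 112 116 127 154 166 167 170 169 168 164 164 161 163 161
 172 173 179 173 173 168 158 144 134 130 127 124 128 135 131 127 125 127
 124 123 121 123 123 125 130 124 127 130 133 125 128 127 125 129 136 127
 131 128 138 152 163 168 170 171 170 167 154 161 162 163 164 164 162 163
 163 161 167 158 142 134 128 133 132 125 127 131 122 125 122]
t 9.9 pos [0.4909 0.0339 0.1296] yaw 90.18 zax [ 0.002  0.    -1.   ] open 0.0852 F [-0.6 -0.2 -0.1] q6 -0.0
turn [0.002  0.     0.0031]
shift now-axes [-0.0058 -0.0049  0.0095] after turn [-0.0059 -0.0049  0.0096]
```

Call:
play_rows(
  commands=[
    [[0,0,0.003],[-0.012,-0.008,0.03],0.65],
    [[0,0,0],[0,0,0.04],0.65],
    [[0,0,0],[0,0,0.025],0.65],
    [[0,0,0],[0,0,0],0.65],
    [[0,0,0],[0,0,0],0.65],
  ],
)

```text
clock: 10.52
tool_pos: [0.4828, 0.0218, 0.0348]
eef_rot: [2.22, 2.221, 0.002]
wrist_force: [-0.4, 0.4, 0.8]
opening: 0.0555
gripper_force: 0.0
```

```bash
python3 - <<'E'
from h import *
im,ci=snap('wrist','w10')
to((.4828,.022,.014),90)
a=cv2.resize(cv2.imread('pics/w10.png')[150:384,100:412],(800,600),interpolation=cv2.INTER_CUBIC)
cv2.imwrite('pics/w10b.png',a)
E
```

```text
t 10.575 pos [0.483  0.0218 0.0352] yaw 90.01 zax [ 2.7e-03 -1.0e-04 -1.0e+00] open 0.0554 F [-0.2 -0.7 -0.5] q6 -0.03
turn [0.0027 0.0001 0.0001]
shift now-axes [ 0.0002 -0.0003  0.0212] after turn [ 0.0002 -0.0002  0.0212]
```

View pics/w10b.png

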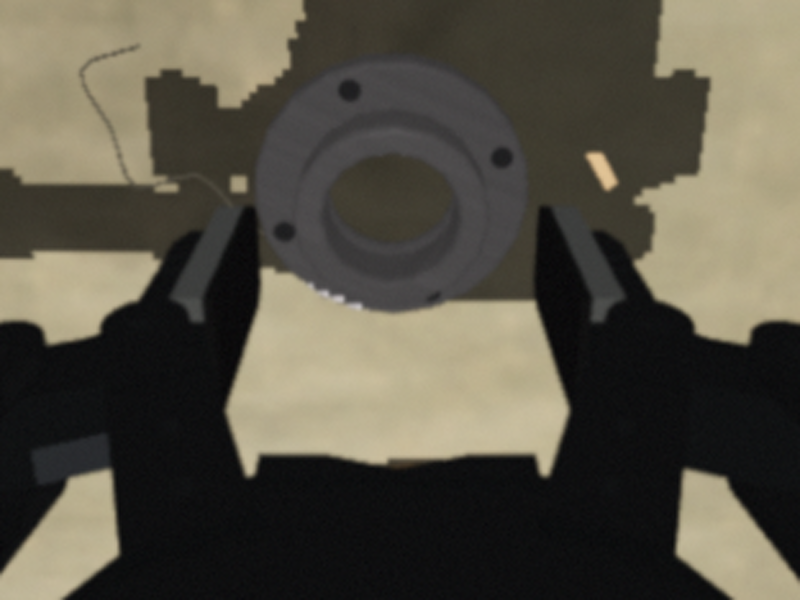

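The hub is centred between the fingers (392 against 397). Descend onto the hub and close.

Call:
play_rows(
  commands=[
    [[0,0,0],[0,0,0.012],0.65],
    [[0,0,0],[0,0,0.008],0.65],
    [[0,0,0],[0,0,0],0.65],
    [[0,0,0],[0,0,0],0],
    [[0,0,0],[0,0,0],0],
    [[0,0,0],[0,0,0],0],
    [[0,0,0],[0,0,0],0],
  ],
)

```text
clock: 11.45
tool_pos: [0.4818, 0.0218, 0.0138]
eef_rot: [2.221, 2.221, 0.001]
wrist_force: [-1.2, 0.3, 4.8]
opening: 0.0383
gripper_force: 60.9
```

```bash
python3 - <<'E'
from h import *
to((.4674,.1774,.115),90); print(robot.observe()['gripper_force'])
E
```

```text
t 11.45 pos [0.4818 0.0218 0.0138] yaw 90.0 zax [ 5.e-04 -0.e+00 -1.e+00] open 0.0383 F [-1.2  0.3  4.8] q6 -0.03
turn [0.0005 0.     0.0001]
shift now-axes [ 0.1556 -0.0144 -0.1012] after turn [ 0.1556 -0.0144 -0.1012]
60.87147418409586
```

The opening reads 38 mm where the hub should give 44. I'll check the along-finger offset before lifting.

```bash
python3 - <<'E'
from h import *
im,ci=snap('wrist','w11')
ci['origin']=ci['origin']  # now at z=.0138; w10 camera was 21.4mm higher
c10=dict(ci); c10['origin']=np.array(ci['origin'])+[.0012,0,.0214]
S=lambda L:[(100+u/2.564,150+v/2.564) for u,v in L]
print('FL in w10',circ(c10,S([(256,185),(528,185),(392,53),(392,311)]),.033,.01,[.48,.03]))
print('hub',circ(c10,S([(295,215),(490,215),(392,126)]),.022,.024,[.48,.03]))
a=cv2.resize(cv2.imread('pics/w11.png')[150:384,100:412],(800,600),interpolation=cv2.INTER_CUBIC)
cv2.imwrite('pics/w11b.png',a)
E
```

```text
FL in w10 (array([0.4824, 0.0226]), array([-0.9, -0.9, -0.1, -0.1]))
hub (array([0.4825, 0.0208]), array([-0.6, -0.6,  0.1]))
```

View pics/w11b.png

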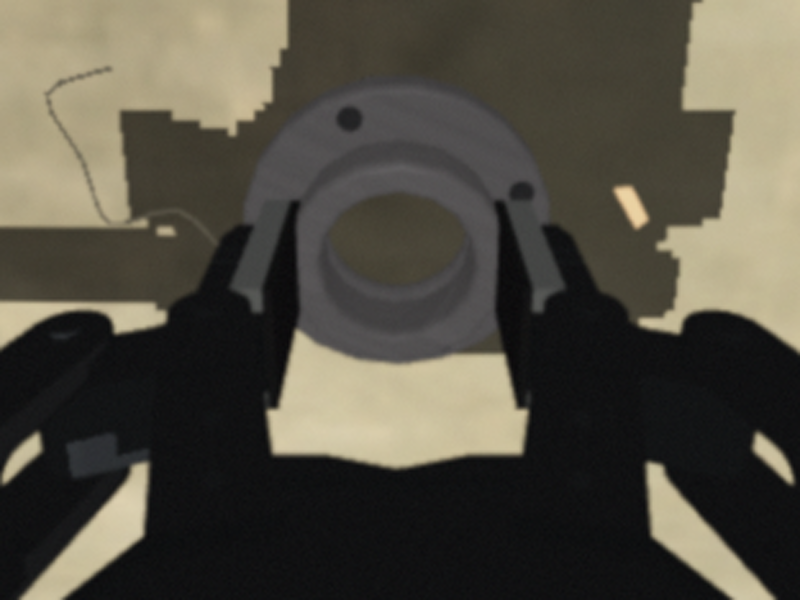

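The hub is properly gripped between the pads. Lift and approach the large stand for a look.

Call:
play_rows(
  commands=[
    [[0,0,0],[0,0,-0.02],0],
    [[0,0,0],[0,0,-0.04],0],
    [[0,0,0],[0,0,-0.045],0],
    [[0,0,0],[0.03,-0.007,0],0],
    [[0,0,0],[0.04,-0.007,0],0],
    [[0,0,0],[0.01,0,0],0],
    [[0,0,0],[0,0,0],0],
    [[0,0,0],[0,0,0],0],
  ],
)

```text
clock: 12.5
tool_pos: [0.4677, 0.1009, 0.1178]
eef_rot: [2.222, 2.221, -0.002]
wrist_force: [0.5, -0.7, -3.0]
opening: 0.0384
gripper_force: 61.3
```

```bash
python3 - <<'E'
from h import *
im,ci=snap('wrist','w12')
to((.4674,.1774,.115),90)
a=cv2.resize(cv2.imread('pics/w12.png'),(800,600),interpolation=cv2.INTER_CUBIC)
cv2.imwrite('pics/w12b.png',a)
E
```

```text
t 12.55 pos [0.4677 0.1009 0.1179] yaw 89.94 zax [-5.e-04 -5.e-04 -1.e+00] open 0.0386 F [-0.2 -0.4 -3. ] q6 0.14
turn [-0.0005  0.0005 -0.0011]
shift now-axes [ 0.0765 -0.0004  0.0029] after turn [ 0.0765 -0.0003  0.0029]
```

View pics/w12b.png

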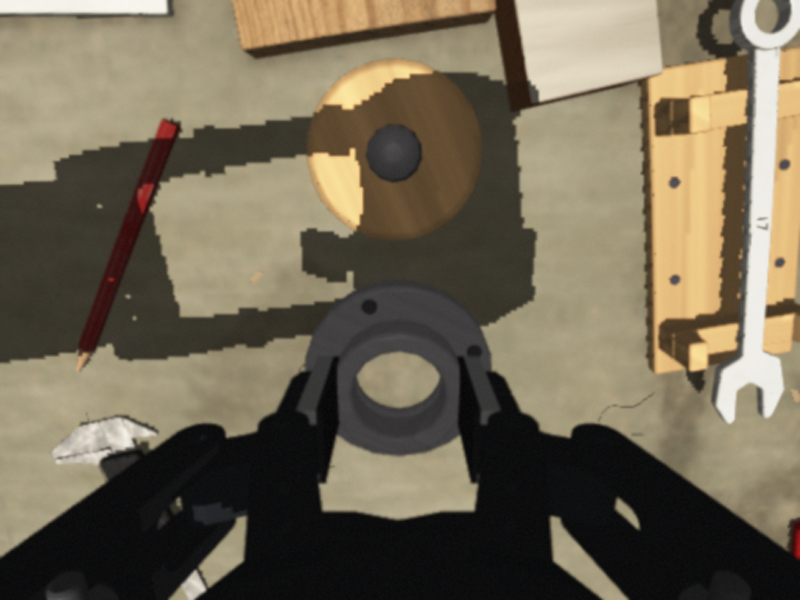

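Straight view: large base columns 308–481, rows 58–240, spindle centre (394,152). Held flange disc columns 306–491, rows 282–455, level.

```bash
python3 - <<'E'
from h import *
ci=robot.camera_info('wrist'); ci['rotation']=R.from_rotvec(ci['rotation']).as_matrix()
S=lambda L:[(u/1.5625,v/1.5625) for u,v in L]
print('SL',circ(ci,S([(308,150),(481,150),(395,58),(395,240)]),.046,.012,[.46,.17]),pt(ci,394/1.5625,152/1.5625,.066))
print('FL',circ(ci,S([(306,370),(491,370),(398,282),(398,455)]),.033,.114,[.46,.1]))
to(None)
E
```

```text
SL (array([0.4665, 0.1752]), array([-1.8, -1.8, -1.2, -1.3])) [0.4667 0.1753 0.066 ]
FL (array([0.4683, 0.1017]), array([-1.2, -1.2, -0.3, -0.4]))
t 12.55 pos [0.4677 0.1009 0.1179] yaw 89.94 zax [-5.e-04 -5.e-04 -1.e+00] open 0.0386 F [-0.2 -0.4 -3. ] q6 0.14
```

Call:
play_rows(
  commands=[
    [[0,0,0],[0.035,-0.001,0],0],
    [[0,0,0],[0.0388,-0.0005,0],0],
    [[0,0,0],[0,0,0],0],
    [[0,0,0],[0,0,0.025],0],
    [[0,0,0],[0,0,0.025],0],
    [[0,0,0],[0,0,0.02],0],
    [[0,0,0],[0,0,0.012],0],
    [[0,0,0],[0,0,0],0],
  ],
)

```text
clock: 13.55
tool_pos: [0.4657, 0.1751, 0.0354]
eef_rot: [-2.221, -2.22, 0.003]
wrist_force: [0.3, 0.2, -2.2]
opening: 0.0388
gripper_force: 61.3
```

```bash
python3 - <<'E'
from h import *
to((.4667,.1752,.0258),90)
E
```

```text
t 13.55 pos [0.4657 0.1751 0.0354] yaw 89.97 zax [-1.7e-03 -6.0e-04 -1.0e+00] open 0.0388 F [ 0.3  0.2 -2.2] q6 0.29
turn [-0.0017  0.0006 -0.0005]
shift now-axes [0.0001 0.001  0.0096] after turn [0.0001 0.001  0.0096]
```

No side forces, so the spindle is in the bore. Lower the rest gently.

Call:
play_rows(
  commands=[
    [[0,0,0],[0,0,0.005],0],
    [[0,0,0],[0,0,0.002],0],
    [[0,0,0],[0,0,0.002],0],
    [[0,0,0],[0,0,0.001],0],
    [[0,0,0],[0,0,0.001],0],
    [[0,0,0],[0,0,0],0],
    [[0,0,0],[0,0,0],0],
  ],
)

```text
clock: 14.42
tool_pos: [0.4662, 0.1756, 0.0258]
eef_rot: [2.221, 2.221, 0.001]
wrist_force: [-3.2, -1.6, 2.0]
opening: 0.0383
gripper_force: 61.8
```

Call:
play_rows(
  commands=[
    [[0,0,0],[0,0,0],0.65],
    [[0,0,0],[0,0,0],0.65],
    [[0,0,0],[0,0,0],0.65],
    [[0,0,0],[0,0,-0.03],0.65],
    [[0,0,0],[0,0,-0.04],0.65],
    [[0,0,0],[0,0,-0.05],0.65],
    [[0,0,0],[-0.04,0.018,0],0.65],
    [[0,0,0],[-0.05,0.018,0],0.65],
  ],
)

```text
clock: 15.42
tool_pos: [0.503, 0.0854, 0.1465]
eef_rot: [2.217, 2.223, 0.003]
wrist_force: [0.3, 0.4, -1.1]
opening: 0.0551
gripper_force: 0.0
```

```bash
python3 - <<'E'
from h import *
im,ci=snap('wrist','w13')
to((.646,-.3045,.15),90)
E
```

```text
t 15.475 pos [0.5043 0.079  0.1457] yaw 89.83 zax [ 0.0024 -0.0045 -1.    ] open 0.0556 F [ 0.8 -4.  -0.9] q6 0.09
turn [ 0.0025  0.0045 -0.003 ]
shift now-axes [-0.3831  0.1428 -0.0022] after turn [-0.3835  0.1417 -0.0043]
```

Call:
play_rows(
  commands=[
    [[0,0,0],[-0.055,0.0203,0],0.7],
    [[0,0,0],[-0.055,0.0203,0],0.7],
    [[0,0,0],[-0.055,0.0203,0],0.7],
    [[0,0,0],[-0.055,0.0203,0],0.7],
    [[0,0,0],[-0.055,0.0203,0],0.7],
    [[0,0,0],[-0.055,0.0203,0],0.7],
    [[0,0,0],[-0.053,0.02,0],0.7],
    [[0,0,0],[0,0,0.02],0.7],
  ],
)

```text
clock: 16.48
tool_pos: [0.6446, -0.3017, 0.1244]
eef_rot: [2.225, 2.215, -0.001]
wrist_force: [-0.5, 0.8, -0.7]
opening: 0.0595
gripper_force: 0.0
```

Call:
play_rows(
  commands=[
    [[0,0,0],[0,0,0.02],0.7],
    [[0,0,0],[0,0,0],0.7],
    [[0,0,0],[0,0,0],0.7],
  ],
)

```text
clock: 16.85
tool_pos: [0.6441, -0.2961, 0.1062]
eef_rot: [2.219, 2.223, 0.0]
wrist_force: [0.4, -0.1, 0.6]
opening: 0.0599
gripper_force: 0.0
```

```bash
python3 - <<'E'
from h import *
im,ci=snap('wrist','w14')
to((.646,-.3045,.1),90)
a=cv2.resize(cv2.imread('pics/w14.png'),(800,600),interpolation=cv2.INTER_CUBIC)
cv2.imwrite('pics/w14b.png',a)
E
```

```text
t 16.9 pos [ 0.6444 -0.2964  0.107 ] yaw 90.07 zax [ 1.9e-03 -9.0e-04 -1.0e+00] open 0.0598 F [ 0.1 -1.1 -0. ] q6 -0.48
turn [0.0019 0.0009 0.0013]
shift now-axes [-0.0081  0.0016  0.007 ] after turn [-0.0081  0.0016  0.007 ]
```

View pics/w14b.png

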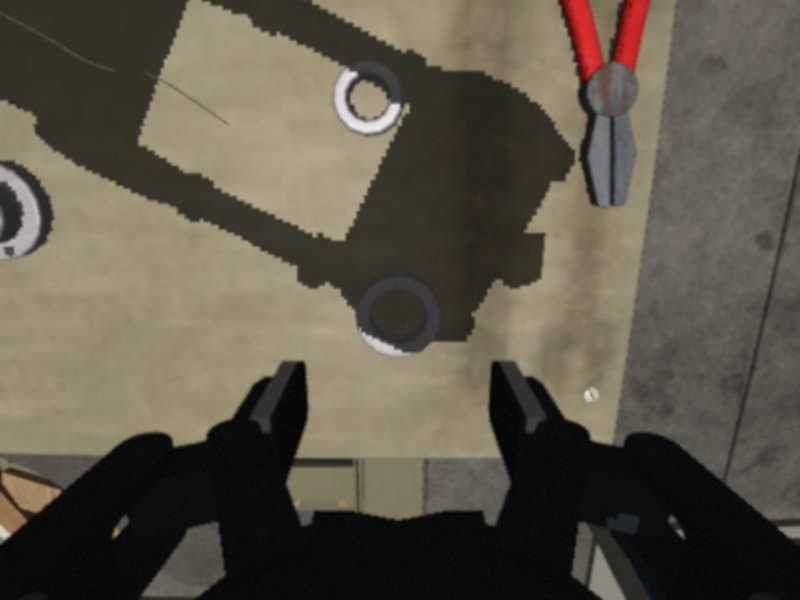

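Large collar: columns 356–440, top row 272, bore centre (399,311). Small collar: columns 332–402, rows 61–136.

```bash
python3 - <<'E'
from h import *
ci=robot.camera_info('wrist'); ci['rotation']=R.from_rotvec(ci['rotation']).as_matrix()
S=lambda L:[(u/1.5625,v/1.5625) for u,v in L]
print('CL',circ(ci,S([(357,308),(440,308),(398,272)]),.023,.016,[.646,-.3]),pt(ci,399/1.5625,311/1.5625,.016))
print('CS',circ(ci,S([(332,98),(403,98),(369,61)]),.017,.016,[.63,-.2]),pt(ci,368/1.5625,98/1.5625,.012))
to(None)
E
```

```text
CL (array([ 0.6454, -0.3041]), array([-0.8, -0.8,  0.3])) [ 0.6456 -0.3019  0.016 ]
CS (array([ 0.6308, -0.1984]), array([-0.4, -0.4,  0.1])) [ 0.6307 -0.1969  0.012 ]
t 16.9 pos [ 0.6444 -0.2964  0.107 ] yaw 90.07 zax [ 1.9e-03 -9.0e-04 -1.0e+00] open 0.0598 F [ 0.1 -1.1 -0. ] q6 -0.48
```

Call:
play_rows(
  commands=[
    [[0,0,0],[-0.0076,0.0015,0.03],0.7],
    [[0,0,0],[0,0,0.035],0.7],
    [[0,0,0],[0,0,0.025],0.7],
    [[0,0,0],[0,0,0.011],0.7],
    [[0,0,0],[0,0,0],0.7],
    [[0,0,0],[0,0,0],0],
    [[0,0,0],[0,0,0],0],
    [[0,0,0],[0,0,0],0],
  ],
)

```text
clock: 17.9
tool_pos: [0.6467, -0.3056, 0.0072]
eef_rot: [2.219, 2.219, 0.002]
wrist_force: [-0.2, 1.3, 6.9]
opening: 0.0406
gripper_force: 61.1
```

Call:
play_rows(
  commands=[
    [[0,0,0],[0,0,0],0],
    [[0,0,0],[0,0,0],0],
  ],
)

```text
clock: 18.15
tool_pos: [0.6467, -0.3056, 0.0072]
eef_rot: [2.219, 2.219, 0.002]
wrist_force: [0.2, 1.3, 6.8]
opening: 0.0403
gripper_force: 61.1
```

The collar is gripped (same −5.7 mm opening bias as on the hub). Lift and carry.

Call:
play_rows(
  commands=[
    [[0,0,0],[0,0,-0.02],0],
    [[0,0,0],[0,0,-0.04],0],
    [[0,0,0],[0,0,-0.05],0],
    [[0,0,0],[0.03,-0.01,0],0],
    [[0,0,0],[0.05,-0.019,0],0],
    [[0,0,0],[0.055,-0.02,0],0],
    [[0,0,0],[0.055,-0.02,0],0],
    [[0,0,0],[0.055,-0.02,0],0],
  ],
)

```text
clock: 19.15
tool_pos: [0.5557, -0.0584, 0.1156]
eef_rot: [2.221, 2.22, 0.002]
wrist_force: [0.9, 0.5, -1.2]
opening: 0.0401
gripper_force: 60.8
```

Call:
play_rows(
  commands=[
    [[0,0,0],[0.055,-0.02,0],0],
    [[0,0,0],[0.055,-0.02,0],0],
    [[0,0,0],[0.04,-0.02,0],0],
    [[0,0,0],[0.02,-0.02,0],0],
    [[0,0,0],[0,-0.011,0],0],
    [[0,0,0],[0,0,0],0],
    [[0,0,0],[0,0,0],0],
  ],
)

```text
clock: 20.02
tool_pos: [0.466, 0.1091, 0.1146]
eef_rot: [2.222, 2.219, 0.001]
wrist_force: [-0.1, 0.3, -1.0]
opening: 0.0404
gripper_force: 60.8
```

```bash
python3 - <<'E'
from h import *
im,ci=snap('wrist','w15')
to((.4666,.1738,.115),90)
# compare predicted features with edges: held collar outer radius and stand base / spindle
o=robot.observe(); zt=o['tool_pos'][2]-.0072+.016
g=cv2.cvtColor(im,cv2.COLOR_RGB2GRAY); g=cv2.resize(g,None,fx=3,fy=3,interpolation=cv2.INTER_CUBIC)
for z,r,name in [(zt,.015,'held bore'),(zt,.023,'held outer'),(.066,.011,'spindle'),(.012,.046,'base')]:
    d=ci['origin'][2]-z; px=298*3*r/d
    c=cv2.HoughCircles(cv2.GaussianBlur(g,(0,0),2),cv2.HOUGH_GRADIENT_ALT,1,15,param1=60,param2=0.6,minRadius=int(px*.88),maxRadius=int(px*1.12))
    if c is not None:
        for q in c[0][:4]: print(name,(q/3).round(1),pt(ci,q[0]/3-.33,q[1]/3-.33,z))
E
```

```text
t 20.075 pos [0.466  0.1091 0.1145] yaw 89.92 zax [ 4.e-04 -1.e-04 -1.e+00] open 0.04 F [ 0.9 -0.1 -1.7] q6 0.16
turn [ 0.0004  0.0001 -0.0015]
shift now-axes [ 0.0647  0.0005 -0.0005] after turn [ 0.0647  0.0006 -0.0005]
held bore [245.  117.   31.8] [0.4622 0.1748 0.1233]
spindle [254.  109.3  17.3] [0.466  0.1766 0.066 ]
spindle [493.7  18.3  16. ] [0.6077 0.23   0.066 ]
spindle [208.  164.3  16.9] [0.436  0.1419 0.066 ]
```

```bash
python3 - <<'E'
from h import *
im=cv2.imread('pics/w15.png'); ci=robot.camera_info('wrist'); ci['rotation']=R.from_rotvec(ci['rotation']).as_matrix()
z=.1145-.0072+.016
for y in(.1091,.1106): print([proj(ci,(.466,y+d,z)) for d in(.023,.015,-.015,-.023)])
print(list(zip(range(170,310),im[170:310,252:257].mean((1,2)).astype(int))))
E
```

```text
[array([253.7, 208.9]), array([253.8, 224.5]), array([253.9, 278.5]), array([253.9, 291.8])]
[array([253.7, 205.9]), array([253.8, 221.6]), array([253.9, 275.9]), array([253.9, 289.3])]
[(170, np.int64(50)), (171, np.int64(50)), (172, np.int64(50)), (173, np.int64(50)), (174, np.int64(51)), (175, np.int64(51)), (176, np.int64(51)), (177, np.int64(52)), (178, np.int64(53)), (179, np.int64(53)), (180, np.int64(53)), (181, np.int64(53)), (182, np.int64(53)), (183, np.int64(53)), (184, np.int64(54)), (185, np.int64(54)), (186, np.int64(54)), (187, np.int64(53)), (188, np.int64(52)), (189, np.int64(52)), (190, np.int64(51)), (191, np.int64(51)), (192, np.int64(51)), (193, np.int64(51)), (194, np.int64(52)), (195, np.int64(53)), (196, np.int64(52)), (197, np.int64(52)), (198, np.int64(51)), (199, np.int64(51)), (200, np.int64(52)), (201, np.int64(51)), (202, np.int64(51)), (203, np.int64(51)), (204, np.int64(51)), (205, np.int64(51)), (206, np.int64(50)), (207, np.int64(51)), (208, np.int64(53)), (209, np.int64(59)), (210, np.int64(63)), (211, np.int64(69)), (212, np.int64(70)), (213, np.i
[... 1388 characters left out ...]
4(59)), (278, np.int64(63)), (279, np.int64(69)), (280, np.int64(68)), (281, np.int64(66)), (282, np.int64(64)), (283, np.int64(64)), (284, np.int64(63)), (285, np.int64(63)), (286, np.int64(63)), (287, np.int64(64)), (288, np.int64(79)), (289, np.int64(118)), (290, np.int64(144)), (291, np.int64(151)), (292, np.int64(152)), (293, np.int64(152)), (294, np.int64(150)), (295, np.int64(148)), (296, np.int64(147)), (297, np.int64(146)), (298, np.int64(147)), (299, np.int64(148)), (300, np.int64(149)), (301, np.int64(149)), (302, np.int64(150)), (303, np.int64(151)), (304, np.int64(152)), (305, np.int64(153)), (306, np.int64(154)), (307, np.int64(154)), (308, np.int64(155)), (309, np.int64(156))]
```

The held collar centre sits about 0.8 mm ahead of the TCP. Move over the spindle and lower.

Call:
play_rows(
  commands=[
    [[0,0,0],[0.035,0.0005,0],0],
    [[0,0,0],[0.0307,0,0],0],
    [[0,0,0],[0,0,0],0],
    [[0,0,0],[0,0,0.025],0],
    [[0,0,0],[0,0,0.025],0],
    [[0,0,0],[0,0,0.012],0],
    [[0,0,0],[0,0,0.004],0],
    [[0,0,0],[0,0,0],0],
  ],
)

```text
clock: 21.08
tool_pos: [0.4664, 0.1755, 0.0489]
eef_rot: [2.222, 2.221, 0.001]
wrist_force: [-0.5, 0.1, -1.6]
opening: 0.0403
gripper_force: 60.8
```

Call:
play_rows(
  commands=[
    [[0,0,0],[0,0,0.002],0],
    [[0,0,0],[0,0,0.001],0],
    [[0,0,0],[0,0,0.001],0],
    [[0,0,0],[0,0,0.001],0],
    [[0,0,0],[0,0,0],0],
    [[0,0,0],[0,0,0],0],
  ],
)

```text
clock: 21.82
tool_pos: [0.4659, 0.1757, 0.0433]
eef_rot: [-2.221, -2.221, 0.0]
wrist_force: [-0.1, -0.8, -1.6]
opening: 0.0403
gripper_force: 60.8
```

Call:
play_rows(
  commands=[
    [[0,0,0],[0,0,0.001],0],
    [[0,0,0],[0,0,0.0005],0],
    [[0,0,0],[0,0,0],0],
    [[0,0,0],[0,0,0],0],
  ],
)

```text
clock: 22.32
tool_pos: [0.466, 0.1757, 0.0431]
eef_rot: [2.221, 2.221, 0.001]
wrist_force: [-4.1, -1.6, 6.9]
opening: 0.0403
gripper_force: 61.7
```

Seated at the expected height. Release, rise and head for the small flange.

Call:
play_rows(
  commands=[
    [[0,0,0],[0,0,0],0.7],
    [[0,0,0],[0,0,0],0.7],
    [[0,0,0],[0,0,0],0.7],
    [[0,0,0],[0,0,-0.03],0.7],
    [[0,0,0],[0,0,-0.05],0.7],
    [[0,0,0],[0,0,-0.02],0.7],
    [[0,0,0],[-0.03,0,0],0.7],
    [[0,0,0],[-0.05,0,0],0.7],
  ],
)

```text
clock: 23.32
tool_pos: [0.4658, 0.0957, 0.1414]
eef_rot: [-2.218, -2.224, -0.0]
wrist_force: [0.4, -1.0, -0.3]
opening: 0.0598
gripper_force: 0.0
```

Call:
play_rows(
  commands=[
    [[0,0,0],[-0.055,-0.004,0],0.7],
    [[0,0,0],[-0.055,-0.004,0],0.7],
    [[0,0,0],[-0.055,-0.005,0],0.7],
    [[0,0,0],[-0.055,-0.005,0],0.7],
    [[0,0,0],[-0.055,-0.006,0],0.7],
    [[0,0,0],[-0.045,-0.005,0],0.6],
    [[0,0,0],[-0.022,0,0.02],0.6],
    [[0,0,0],[0,0,0.02],0.6],
  ],
)

```text
clock: 24.32
tool_pos: [0.4364, -0.2475, 0.1002]
eef_rot: [-2.224, -2.218, 0.0]
wrist_force: [-0.2, 0.7, -0.5]
opening: 0.0514
gripper_force: 0.0
```

Call:
play_rows(
  commands=[
    [[0,0,0],[0,0,0],0.6],
    [[0,0,0],[0,0,0],0.6],
  ],
)

```text
clock: 24.58
tool_pos: [0.4373, -0.2454, 0.1021]
eef_rot: [2.22, 2.223, 0.0]
wrist_force: [1.2, 0.1, -0.1]
opening: 0.0514
gripper_force: 0.0
```

```bash
cat >> h.py <<'E'
def hough(im,ci,items,p2=.6):
    g=cv2.resize(cv2.cvtColor(im,cv2.COLOR_RGB2GRAY),None,fx=3,fy=3,interpolation=cv2.INTER_CUBIC); g=cv2.GaussianBlur(g,(0,0),2)
    for name,z,r,c0 in items:
        uv=proj(ci,(*c0,z)); px=298*3*r/(ci['origin'][2]-z)
        c=cv2.HoughCircles(g,cv2.HOUGH_GRADIENT_ALT,1,6,param1=60,param2=p2,minRadius=int(px*.85),maxRadius=int(px*1.15))
        for q in ([] if c is None else c[0]):
            if np.hypot(*(q[:2]/3-uv))<25: print(name,'exp',uv,(px/3).round(1),'got',(q/3).round(1),pt(ci,q[0]/3-.33,q[1]/3-.33,z))
E
python3 - <<'E'
from h import *
im,ci=snap('wrist','w16')
to((.4366,-.2466,.014),90)
c=(.4366,-.2466)
hough(im,ci,[('disc',.01,.026,c),('hub',.024,.017,c),('bore',.024,.01,c)])
E
```

```text
t 24.625 pos [ 0.4375 -0.2456  0.1026] yaw 90.08 zax [ 1.e-03 -5.e-04 -1.e+00] open 0.0514 F [-0.   0.4 -0.9] q6 -0.58
turn [0.001  0.0005 0.0015]
shift now-axes [-0.001  -0.001   0.0886] after turn [-0.001  -0.0009  0.0886]
hub exp [253.2 199.2] 23.0 got [247.3 200.7  23.5] [ 0.4318 -0.2476  0.024 ]
```

```bash
python3 - <<'E'
from h import *
im=cv2.imread('pics/w16.png'); ci=robot.camera_info('wrist'); ci['rotation']=R.from_rotvec(ci['rotation']).as_matrix()
g=im.mean(2).astype(int)
for c in((.4366,-.2466),(.4318,-.2476)):print('disc LR',proj(ci,(c[0]-.026,c[1],.01)),proj(ci,(c[0]+.026,c[1],.01)),'far/near',proj(ci,(c[0],c[1]+.026,.01)),proj(ci,(c[0],c[1]-.026,.01)))
print('row205 from 205',g[203:207,205:300].mean(0).astype(int).tolist())
print('col248 from 150',g[150:250,246:250].mean(1).astype(int).tolist())
E
```

```text
disc LR [221.3 193.2] [284.4 193.3] far/near [252.8 162.2] [252.9 222.5]
disc LR [215.5 194.4] [278.5 194.4] far/near [246.8 163.5] [247.2 223.6]
row205 from 205 [134, 135, 134, 133, 132, 130, 130, 128, 128, 129, 128, 129, 129, 132, 153, 183, 200, 193, 172, 117, 82, 74, 60, 54, 56, 56, 56, 57, 55, 52, 46, 42, 43, 46, 48, 48, 49, 48, 47, 46, 46, 46, 46, 46, 46, 46, 46, 46, 47, 48, 49, 47, 46, 43, 45, 50, 56, 56, 57, 56, 56, 55, 55, 55, 58, 59, 58, 59, 59, 58, 56, 52, 46, 45, 44, 43, 43, 43, 44, 46, 45, 46, 46, 46, 46, 46, 46, 45, 46, 45, 46, 47, 67, 106, 118]
col248 from 150 [44, 45, 45, 45, 45, 45, 45, 44, 44, 45, 44, 44, 45, 45, 47, 49, 55, 61, 61, 59, 59, 58, 58, 58, 58, 57, 56, 53, 46, 44, 46, 51, 58, 60, 58, 59, 57, 56, 53, 47, 44, 43, 43, 43, 42, 43, 44, 43, 44, 44, 44, 44, 44, 44, 44, 45, 49, 52, 50, 46, 44, 46, 45, 48, 53, 55, 57, 58, 56, 58, 81, 134, 179, 180, 158, 138, 136, 136, 136, 135, 133, 132, 131, 131, 130, 130, 132, 133, 134, 136, 135, 136, 136, 135, 134, 135, 135, 136, 136, 136]
```

The disc edges (218.5/276 at row 205) put the flange at (0.432, −0.2485), which agrees with the top camera.

Call:
play_rows(
  commands=[
    [[0,0,0],[-0.003,-0.0055,0.02],0.6],
    [[0,0,0],[0,0,0.04],0.6],
    [[0,0,0],[0,0,0.008],0.6],
    [[0,0,0],[0,0,0],0.6],
    [[0,0,0],[0,0,0],0.6],
  ],
)

```text
clock: 25.25
tool_pos: [0.4322, -0.2498, 0.0354]
eef_rot: [2.22, 2.22, 0.001]
wrist_force: [0.3, -0.0, 0.7]
opening: 0.0513
gripper_force: 0.0
```

```bash
python3 - <<'E'
from h import *
im,ci=snap('wrist','w17')
to((.432,-.2485,.014),90)
c=(.432,-.2485)
hough(im,ci,[('disc',.01,.026,c),('hub',.024,.017,c),('bore',.024,.01,c)],.45)
print(proj(ci,(*c,.024)),[proj(ci,(c[0]+a,c[1]+b,.01)) for a,b in((-.026,0),(.026,0),(0,.026),(0,-.026))])
g=im.mean(2).astype(int); r=int(proj(ci,(*c,.01))[1]); print(r,g[r-1:r+2,190:320].mean(0).astype(int).tolist())
print('col252 from 150',g[150:290,250:254].mean(1).astype(int).tolist())
E
```

```text
t 25.3 pos [ 0.4323 -0.2499  0.0355] yaw 90.01 zax [ 0.0023 -0.0016 -1.    ] open 0.0509 F [ 0.2 -0.3 -0.8] q6 -0.59
turn [0.0023 0.0016 0.0001]
shift now-axes [ 0.0014 -0.0004  0.0215] after turn [ 0.0014 -0.0003  0.0215]
[253.5 232.5] [array([210.6, 222.7]), array([296.4, 222.6]), array([253.4, 181.2]), array([253.5, 260.7])]
222 [116, 142, 152, 140, 94, 59, 54, 53, 54, 54, 53, 54, 53, 53, 53, 52, 53, 54, 53, 53, 53, 55, 63, 67, 70, 71, 71, 70, 70, 70, 72, 71, 71, 71, 67, 59, 59, 62, 66, 67, 68, 68, 68, 67, 68, 67, 66, 65, 58, 54, 54, 53, 52, 52, 53, 52, 51, 52, 53, 53, 52, 53, 53, 54, 52, 52, 53, 53, 52, 51, 52, 52, 52, 52, 53, 52, 53, 55, 59, 64, 65, 67, 67, 67, 67, 66, 66, 67, 65, 63, 58, 58, 65, 69, 70, 70, 69, 69, 70, 70, 70, 70, 69, 67, 61, 56, 53, 54, 54, 55, 55, 54, 54, 53, 53, 54, 53, 53, 53, 53, 53, 53, 52, 54, 52, 53, 53, 53, 54, 54]
col252 from 150 [54, 54, 54, 54, 54, 54, 54, 53, 54, 54, 54, 55, 55, 55, 54, 55, 55, 55, 54, 55, 54, 54, 54, 53, 53, 54, 54, 54, 53, 55, 55, 58, 65, 71, 76, 73, 71, 69, 69, 68, 67, 67, 69, 69, 69, 68, 68, 66, 59, 54, 53, 53, 53, 56, 58, 63, 70, 73, 72, 70, 70, 70, 69, 69, 66, 61, 54, 52, 52, 52, 52, 53, 53, 53, 53, 53, 53, 53, 53, 53, 53, 53, 54, 54, 55, 60, 63, 64, 64, 60, 55, 54, 54, 53, 55, 54, 53, 55, 59, 65, 68, 68, 68, 68, 68, 67, 67, 64, 62, 60, 57, 67, 107, 145, 154, 154, 153, 153, 152, 152, 152, 153, 154, 155, 156, 157, 157, 158, 158, 159, 158, 158, 157, 157, 157, 158, 159, 159, 159, 159]
```

Call:
play_rows(
  commands=[
    [[0,0,0],[0.001,0,0.012],0.6],
    [[0,0,0],[0,0,0.009],0.6],
    [[0,0,0],[0,0,0],0.6],
    [[0,0,0],[0,0,0],0],
    [[0,0,0],[0,0,0],0],
    [[0,0,0],[0,0,0],0],
    [[0,0,0],[0,0,0],0],
    [[0,0,0],[0,0,0],0],
  ],
)

```text
clock: 26.3
tool_pos: [0.4317, -0.2485, 0.0132]
eef_rot: [2.221, 2.221, 0.0]
wrist_force: [-0.5, 0.4, 2.9]
opening: 0.0288
gripper_force: 59.6
```

Call:
play_rows(
  commands=[
    [[0,0,0],[0,0,-0.02],0],
    [[0,0,0],[0,0,-0.04],0],
    [[0,0,0],[0,0,-0.045],0],
    [[0,0,0],[0.03,0.02,0],0],
    [[0,0,0],[0.035,0.025,0],0],
    [[0,0,0],[0.015,0.012,0],0],
    [[0,0,0],[0,0,0],0],
    [[0,0,0],[0,0,0],0],
  ],
)

```text
clock: 27.3
tool_pos: [0.4879, -0.1689, 0.1173]
eef_rot: [-2.221, -2.221, 0.002]
wrist_force: [-0.2, -0.6, -0.3]
opening: 0.0286
gripper_force: 59.5
```

```bash
python3 - <<'E'
from h import *
im,ci=snap('wrist','w18')
to((.4892,-.097,.117),90)
c=(.4892,-.097); o=robot.observe()['tool_pos']; h=o[:2]; zf=o[2]-.0135
hough(im,ci,[('base',.012,.036,c),('spindle',.066,.006,c),('Fdisc',zf+.01,.026,h),('Fhub',zf+.024,.017,h)],.45)
S=1.5625; 
cv2.imwrite('pics/w18b.png',cv2.resize(cv2.imread('pics/w18.png'),(800,600)))
g=im.mean(2).astype(int); b=proj(ci,(*c,.012)).astype(int); print('base exp',b,[proj(ci,(c[0]+a,c[1]+d,.012)) for a,d in((-.036,0),(.036,0),(0,.036),(0,-.036))])
R_=im[:,:,0].astype(int)-im[:,:,2]
print('row',R_[b[1]-1:b[1]+2,b[0]-75:b[0]+75].mean(0).astype(int).tolist())
print('col',R_[max(b[1]-80,0):b[1]+80,b[0]-2:b[0]+3].mean(1).astype(int).tolist())
E
```

```text
t 27.35 pos [ 0.4879 -0.1691  0.1175] yaw 89.95 zax [-9.e-04 -3.e-04 -1.e+00] open 0.0284 F [-0.7 -0.1 -1.8] q6 -0.4
turn [-0.0009  0.0003 -0.0009]
shift now-axes [0.0721 0.0013 0.0004] after turn [0.0721 0.0013 0.0005]
spindle exp [256.1 101.5] 9.3 got [255.  107.    8.6] [ 0.4883 -0.1001  0.066 ]
base exp [255 101] [array([210.7, 101.4]), array([300.8, 101.4]), array([255.8,  52.9]), array([255.8, 146.3])]
row [34, 34, 34, 34, 35, 35, 35, 35, 34, 34, 34, 35, 35, 36, 35, 35, 34, 33, 34, 35, 34, 35, 36, 36, 37, 37, 37, 38, 38, 38, 41, 60, 82, 91, 95, 99, 103, 102, 102, 102, 102, 102, 102, 102, 103, 102, 103, 103, 102, 101, 102, 102, 102, 102, 102, 101, 101, 101, 100, 100, 99, 100, 100, 103, 67, 16, 1, 0, 0, 0, 1, 1, 1, 1, 0, 1, 1, 0, 1, 1, 0, 0, -1, 1, 9, 24, 35, 41, 41, 41, 41, 41, 41, 41, 40, 40, 41, 41, 41, 42, 41, 40, 40, 42, 43, 43, 42, 42, 43, 43, 43, 44, 43, 43, 42, 41, 40, 36, 27, 16, 14, 13, 13, 13, 13, 14, 13, 12, 13, 13, 12, 12, 12, 13, 13, 12, 12, 12, 12, 12, 12, 12, 12, 12, 11, 12, 11, 13, 11, 12]
col [38, 37, 38, 38, 38, 38, 37, 38, 37, 38, 38, 38, 38, 38, 36, 28, 17, 13, 13, 13, 13, 12, 12, 13, 14, 13, 13, 13, 13, 13, 13, 13, 13, 14, 14, 14, 14, 15, 23, 36, 41, 41, 42, 42, 43, 49, 63, 72, 80, 93, 90, 84, 84, 84, 79, 69, 63, 62, 62, 61, 60, 59, 52, 44, 41, 41, 41, 41, 41, 42, 42, 41, 38, 25, 9, 1, 0, 0, 0, 0, 1, 1, 1, 1, 1, 0, 0, 1, 1, 1, 1, 2, 0, 0, 0, 0, 8, 28, 38, 40, 40, 39, 39, 39, 39, 39, 39, 39, 39, 39, 38, 40, 39, 39, 40, 40, 41, 41, 42, 42, 42, 42, 42, 41, 39, 36, 35, 33, 26, 16, 12, 12, 12, 12, 12, 12, 12, 12, 12, 12, 12, 11, 11, 12, 11, 12, 12, 12, 12, 12, 13, 13, 12, 13, 12, 13, 12, 13, 12, 13]
```

Spindle found at (0.4882, −0.0997), which agrees with the top view and the base edges. Move over it and lower.

Call:
play_rows(
  commands=[
    [[0,0,0],[0.035,0.0005,0],0],
    [[0,0,0],[0.0346,0,0],0],
    [[0,0,0],[0,0,0],0],
    [[0,0,0],[0,0,0.025],0],
    [[0,0,0],[0,0,0.025],0],
    [[0,0,0],[0,0,0.02],0],
    [[0,0,0],[0,0,0.012],0],
    [[0,0,0],[0,0,0],0],
  ],
)

```text
clock: 28.35
tool_pos: [0.4883, -0.099, 0.0349]
eef_rot: [-2.221, -2.22, 0.002]
wrist_force: [0.5, 0.3, -0.8]
opening: 0.0286
gripper_force: 59.5
```

Call:
play_rows(
  commands=[
    [[0,0,0],[0,0,0.005],0],
    [[0,0,0],[0,0,0.002],0],
    [[0,0,0],[0,0,0.001],0],
    [[0,0,0],[0,0,0.001],0],
    [[0,0,0],[0,0,0.001],0],
    [[0,0,0],[0,0,0],0],
    [[0,0,0],[0,0,0],0],
  ],
)

```text
clock: 29.22
tool_pos: [0.489, -0.0987, 0.0258]
eef_rot: [2.221, 2.221, 0.0]
wrist_force: [0.1, 0.4, -1.7]
opening: 0.0285
gripper_force: 59.5
```

Call:
play_rows(
  commands=[
    [[0,0,0],[0,0,0.001],0],
    [[0,0,0],[0,0,0.0005],0],
    [[0,0,0],[0,0,0],0],
    [[0,0,0],[0,0,0],0],
  ],
)

```text
clock: 29.72
tool_pos: [0.4891, -0.0988, 0.0252]
eef_rot: [2.221, 2.221, 0.0]
wrist_force: [-2.5, 0.1, 5.2]
opening: 0.0291
gripper_force: 60.2
```

Call:
play_rows(
  commands=[
    [[0,0,0],[0,0,0],0.6],
    [[0,0,0],[0,0,0],0.6],
    [[0,0,0],[0,0,0],0.6],
    [[0,0,0],[0,0,-0.03],0.6],
    [[0,0,0],[0,0,-0.05],0.6],
    [[0,0,0],[0,0,-0.03],0.6],
    [[0,0,0],[-0.02,0.03,0],0.6],
    [[0,0,0],[-0.03,0.045,0],0.6],
  ],
)

```text
clock: 30.72
tool_pos: [0.5651, -0.1489, 0.1359]
eef_rot: [2.219, 2.221, 0.002]
wrist_force: [-0.1, 0.3, 0.2]
opening: 0.0514
gripper_force: 0.0
```

Call:
play_rows(
  commands=[
    [[0,0,0],[-0.035,0.045,0],0.6],
    [[0,0,0],[-0.013,0.022,0.02],0.6],
    [[0,0,0],[0,0,0.03],0.6],
    [[0,0,0],[0,0,0],0.6],
    [[0,0,0],[0,0,0],0.6],
  ],
)

```text
clock: 31.35
tool_pos: [0.6311, -0.1967, 0.0854]
eef_rot: [2.221, 2.221, 0.001]
wrist_force: [0.2, 0.3, -0.3]
opening: 0.0514
gripper_force: 0.0
```

```bash
python3 - <<'E'
from h import *
im,ci=snap('wrist','w19')
c=(.6315,-.1972); to((*c,.005),90)
hough(im,ci,[('outer',.016,.017,c),('bore',.016,.01,c)],.45)
g=im.mean(2).astype(int); b=proj(ci,(*c,.016)).astype(int); print('exp',b,[proj(ci,(c[0]+a,c[1]+d,.016)) for a,d in((-.017,0),(.017,0),(0,.017),(0,-.017))])
print('row',b[0]-45,g[b[1]-1:b[1]+2,b[0]-45:b[0]+45].mean(0).astype(int).tolist())
print('col',b[1]-45,g[b[1]-45:b[1]+45,b[0]-1:b[0]+2].mean(1).astype(int).tolist())
E
```

```text
t 31.4 pos [ 0.6315 -0.1968  0.0863] yaw 90.01 zax [ 2.4e-03 -8.0e-04 -1.0e+00] open 0.0511 F [-0.1 -0.9  0.8] q6 -0.35
turn [0.0024 0.0008 0.0002]
shift now-axes [-0.0004 -0.0002  0.0813] after turn [-0.0004  0.      0.0813]
exp [254 202] [array([231.7, 202. ]), array([277.1, 201.9]), array([254.4, 180. ]), array([254.4, 223. ])]
row 209 [158, 158, 157, 154, 145, 117, 100, 99, 99, 93, 68, 55, 53, 53, 53, 54, 54, 53, 54, 54, 54, 53, 55, 60, 61, 61, 61, 61, 60, 58, 53, 49, 47, 47, 50, 52, 53, 54, 55, 53, 53, 53, 54, 54, 53, 55, 54, 54, 55, 55, 55, 54, 54, 52, 48, 46, 46, 54, 60, 61, 62, 63, 62, 60, 60, 56, 53, 53, 52, 52, 51, 52, 51, 53, 52, 51, 51, 52, 50, 51, 50, 50, 50, 50, 49, 49, 48, 47, 48, 46]
col 157 [53, 53, 53, 52, 52, 52, 51, 51, 51, 50, 50, 49, 49, 50, 49, 49, 50, 49, 48, 49, 49, 51, 58, 62, 64, 62, 61, 60, 60, 58, 54, 51, 51, 51, 52, 53, 53, 54, 54, 54, 53, 54, 55, 54, 54, 54, 54, 54, 54, 52, 50, 49, 49, 49, 49, 53, 59, 62, 63, 62, 62, 62, 60, 57, 55, 55, 54, 62, 98, 145, 158, 159, 159, 158, 157, 156, 156, 156, 156, 157, 159, 160, 161, 162, 160, 161, 160, 159, 159, 158]
```

Collar edges (231.5/274.5 and 178.5/221) put it about 1 mm from the TCP. Correct that, descend and grip.

Call:
play_rows(
  commands=[
    [[0,0,0],[0.001,-0.001,0.03],0.6],
    [[0,0,0],[0,0,0.03],0.6],
    [[0,0,0],[0,0,0.02],0.6],
    [[0,0,0],[0,0,0],0.6],
    [[0,0,0],[0,0,0],0],
    [[0,0,0],[0,0,0],0],
    [[0,0,0],[0,0,0],0],
    [[0,0,0],[0,0,0],0],
  ],
)

```text
clock: 32.4
tool_pos: [0.6312, -0.1962, 0.0068]
eef_rot: [2.219, 2.219, 0.003]
wrist_force: [-0.8, 0.8, 6.1]
opening: 0.0283
gripper_force: 59.8
```

Call:
play_rows(
  commands=[
    [[0,0,0],[0,0,0],0],
    [[0,0,0],[0,0,-0.02],0],
    [[0,0,0],[0,0,-0.04],0],
    [[0,0,0],[0,0,-0.05],0],
    [[0,0,0],[0.005,-0.035,0],0],
    [[0,0,0],[0.01,-0.05,0],0],
    [[0,0,0],[0.01,-0.04,0],0],
    [[0,0,0],[0.005,-0.017,0],0],
  ],
)

```text
clock: 33.4
tool_pos: [0.4863, -0.1654, 0.1156]
eef_rot: [2.221, 2.22, 0.001]
wrist_force: [-0.8, 0.9, 0.2]
opening: 0.0282
gripper_force: 59.5
```

Call:
play_rows(
  commands=[
    [[0,0,0],[0,0,0],0],
    [[0,0,0],[0,0,0],0],
  ],
)

```text
clock: 33.65
tool_pos: [0.4886, -0.1659, 0.1151]
eef_rot: [2.221, 2.221, 0.001]
wrist_force: [0.1, -0.1, -0.7]
opening: 0.0281
gripper_force: 59.5
```

```bash
python3 - <<'E'
from h import *
im,ci=snap('wrist','w20')
to((.4885,-.0993,.115),90)
c=(.4885,-.0993); o=robot.observe()['tool_pos']; z=o[2]-.007+.016
hough(im,ci,[('spindle',.066,.006,c)],.4)
g=im.mean(2).astype(int); u=proj(ci,(*o[:2],z)).astype(int)
print('exp',[proj(ci,(o[0]+a,o[1]+d,z)) for a,d in((0,.017),(0,.01),(0,-.01),(0,-.017))])
print('col',u[1]-40,g[u[1]-40:u[1]+50,u[0]-1:u[0]+2].mean(1).astype(int).tolist())
E
```

```text
t 33.7 pos [ 0.4886 -0.1659  0.1148] yaw 90.0 zax [ 8.e-04 -3.e-04 -1.e+00] open 0.028 F [-0.1 -1.2 -0.8] q6 -0.39
turn [ 0.0008  0.0003 -0.    ]
shift now-axes [ 0.0666 -0.0001 -0.0002] after turn [ 0.0666 -0.0001 -0.0002]
exp [array([253.9, 220.4]), array([253.9, 233.7]), array([254. , 269.7]), array([254. , 281.6])]
col 212 [71, 46, 46, 45, 44, 43, 44, 45, 45, 50, 54, 58, 60, 60, 57, 57, 55, 57, 55, 56, 63, 93, 135, 147, 148, 148, 148, 146, 145, 144, 143, 142, 141, 141, 141, 141, 139, 140, 140, 139, 138, 137, 135, 123, 93, 58, 46, 45, 45, 46, 45, 47, 46, 46, 45, 46, 47, 50, 53, 57, 60, 59, 58, 57, 58, 58, 58, 70, 105, 133, 140, 143, 143, 142, 140, 138, 138, 137, 136, 136, 137, 138, 138, 138, 138, 138, 139, 140, 140, 140]
```

The held collar is centred on the TCP. Lower it onto the hub.

Call:
play_rows(
  commands=[
    [[0,0,0],[0.033,0,0],0],
    [[0,0,0],[0.0336,0,0],0],
    [[0,0,0],[0,0,0],0],
    [[0,0,0],[0,0,0.025],0],
    [[0,0,0],[0,0,0.025],0],
    [[0,0,0],[0,0,0.012],0],
    [[0,0,0],[0,0,0.004],0],
    [[0,0,0],[0,0,0],0],
  ],
)

```text
clock: 34.7
tool_pos: [0.4883, -0.0994, 0.0488]
eef_rot: [2.221, 2.221, 0.0]
wrist_force: [0.2, -0.6, 0.4]
opening: 0.0281
gripper_force: 59.5
```

Call:
play_rows(
  commands=[
    [[0,0,0],[0,0,0.002],0],
    [[0,0,0],[0,0,0.001],0],
    [[0,0,0],[0,0,0.001],0],
    [[0,0,0],[0,0,0.001],0],
    [[0,0,0],[0,0,0.001],0],
    [[0,0,0],[0,0,0],0],
    [[0,0,0],[0,0,0],0],
  ],
)

```text
clock: 35.58
tool_pos: [0.488, -0.0991, 0.0427]
eef_rot: [2.221, 2.221, 0.0]
wrist_force: [-1.6, 0.9, 4.2]
opening: 0.0282
gripper_force: 60.0
```

Contact at the expected 42.8 mm, so it is seated. Release, retreat and check.

Call:
play_rows(
  commands=[
    [[0,0,0],[0,0,0],0.6],
    [[0,0,0],[0,0,0],0.6],
    [[0,0,0],[0,0,0],0.6],
    [[0,0,0],[0,0,-0.03],0.6],
    [[0,0,0],[0,0,-0.05],0.6],
    [[0,0,0],[0,0,-0.05],0.6],
    [[0,0,0],[-0.05,0,-0.02],0.6],
    [[0,0,0],[-0.055,0,-0.02],0.6],
  ],
)

```text
clock: 36.58
tool_pos: [0.4884, -0.2048, 0.2138]
eef_rot: [2.218, 2.223, 0.001]
wrist_force: [1.2, -0.2, 0.5]
opening: 0.051
gripper_force: 0.0
```

Call:
play_rows(
  commands=[
    [[0,0,0],[-0.055,0,0],0.6],
    [[0,0,0],[-0.055,0,0],0.6],
    [[0,0,0],[-0.055,0,0],0.6],
    [[0,0,0],[0,0,0],0.6],
    [[0,0,0],[0,0,0],0.6],
  ],
)

```text
clock: 37.2
tool_pos: [0.4879, -0.3689, 0.2118]
eef_rot: [-2.221, -2.22, -0.001]
wrist_force: [-0.5, 0.5, 1.0]
opening: 0.0512
gripper_force: 0.0
```

```bash
python3 - <<'E'
from h import *
t,_=snap('top','t20'); s,_=snap('scene','s20'); to(None)
bgr=lambda x:cv2.cvtColor(x,cv2.COLOR_RGB2BGR)
a=cv2.resize(bgr(t)[85:275,190:420],(363,300),interpolation=cv2.INTER_CUBIC)
a=cv2.resize(bgr(t)[90:220,195:365],(392,300),interpolation=cv2.INTER_CUBIC)
b=cv2.resize(bgr(s)[140:240,170:310],(400,286),interpolation=cv2.INTER_CUBIC)
b=cv2.copyMakeBorder(b,0,14,0,0,cv2.BORDER_CONSTANT)
w=lambda f,y,x: cv2.resize(cv2.imread(f)[y:y+150,x:x+198],(396,300))
o=np.hstack([a,b]); b2=cv2.resize(bgr(s)[140:215,200:340],(792,296),interpolation=cv2.INTER_CUBIC)
cv2.imwrite('pics/final.png',np.vstack([o,b2[:, :792]]) if o.shape[1]==792 else o)
E
```

```text
t 37.3 pos [ 0.4883 -0.3681  0.2126] yaw 90.07 zax [ 5.e-04  0.e+00 -1.e+00] open 0.0512 F [-0.3  0.  -0.8] q6 -0.7
```

View pics/final.png

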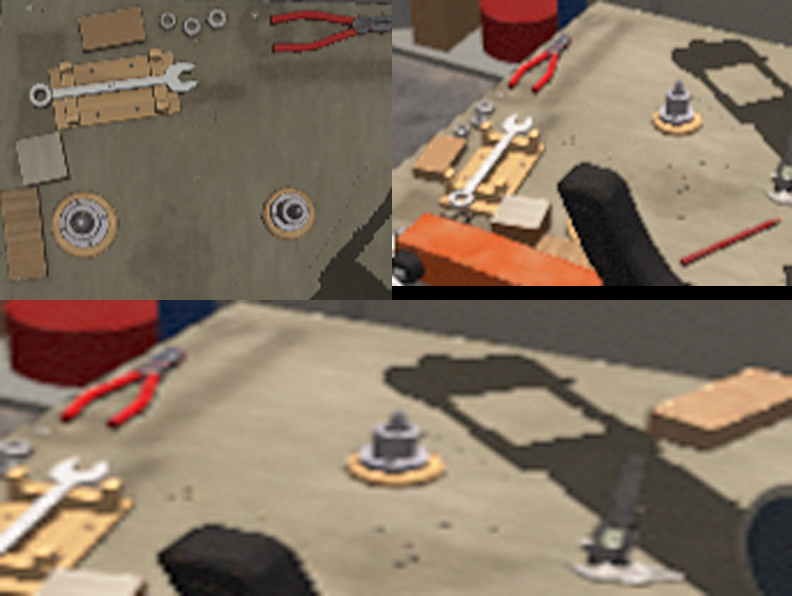

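Both stacks are coaxial on their spindles, at (84,223) and (290,212) in the top view, and the spanner lies on both saddles. The bystanders have not moved.

```bash
python3 -c "
from cell import robot
print(robot.job_done())"
```

```text
the job is handed in; nothing more can be done
None
```

The job is handed in after about 37 s of the 128 s: the spanner was lifted off and laid in its rest, and each spindle carries its own flange with its collar on top, all lowered until they touched. The bystanders look untouched in the last picture, and the hand-in gave no verdict back.

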